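Stop and lock a turning flat lap with its lock pin

ROBOT

A 6-joint arm with a two-finger parallel gripper is mounted at the origin on the work surface. World frame = base frame: x ahead of the robot, y to its left, z up, the work surface at z = 0. Lengths are in mm, angles in degrees, forces in N, time in s.
With the tool pointing down it reaches from about 300 to 850 mm from the base axis. Payload 4.2 kg.
Tool frame: the origin (TCP) lies at the very end of the fingers, on their centre line; the grasp point (between the pads) lies 19 mm behind it; z points along the fingers, x is the direction in which the jaws open and shut, and the axes are right-handed (so a half turn about z gives the same grasp; the last joint's range is limited). The gripper opens to 91 mm and grips with 3 to 60 N. Pads are 32 mm wide; open, the fingers measure 118 mm over their backs; the gripper's body (76 mm by 178 mm) begins 60 mm behind the grasp point.
Start: joints at [-67.208, 18.312, 89.639, -0, 72.044, -1.146], TCP at [233.312, -525.556, 213.976] pointing down, gripper open.
Joint ranges: [-177.97, 177.97], [-48.28, 115.42], [12.27, 149.76], [-77.06, 257.06], [2.81, 150.46], [-146.56, 146.56]. Speed limits (degrees/s): [147.25, 147.25, 180, 180, 180, 180].

INTERFACE

Orientations are given as [roll, pitch, yaw] about the fixed x, y, z axes, in that order (R = Rz(yaw) Ry(pitch) Rx(roll)).
In Python, from workcell import env gives the robot as it stands.
- The arm moves only by the tool servo_tool, never from a script. Its argument "plan" is a list of rows, each a list of 3 entries, a list of its own where there are three numbers: the turn, a rotation vector about the tool's x, y, z in degrees, then the shift along the tool's x, y, z in mm, then the finger opening in mm, from 0 to 91.2. In form: [[[ax, ay, az], [dx, dy, dz], claw], ...]. A call has exactly 10 rows; each row shifts and turns the pose as measured when the row begins, along the tool's axes as they then stand; what a row does not reach is not made up. A row lasts 1/8 s, in which the tool goes at most 62.5 mm and 10.7 degrees, less where a joint would pass 70% of its speed; a pose out of reach is approached as far as the arm can. A call with a gripper value outside its range is refused whole. The fingers move at their own pace and stop on an object; "squeeze" is the grip in N (left out, the last holds). Time passes only in rows, so rows that do not move let the fingers close, or fill a call up. It gives the time, the measured TCP pose, the force and the opening at its end, in the units of the state.
- env.state(): the state, without advancing time (a new reading comes with each control period).
- env.grab_frame(name): name is "side" or "top" or "wrist"; returns a dict with "pixels" (480x640x3 uint8, red, green, blue), "intrinsics" (3x3 intrinsics, pixels), "eye" and "attitude" of the camera in the world. Camera axes: x right, y up, looking along -z (the intrinsics and any distortion apply to the point x, -y, -z); pixel columns grow to the right and rows downward; lengths in mm; the calibration is good to about 2 mm. A picture is of the moment at which its call begins. There is no depth.
- env.job_done(): hands the job in, once; it reports no verdict.
The state is a dict: "time_s": time; "qpos": joint angles; "qvel": joint speeds; "effort": joint torques, N m; "ee_pos": TCP position; "ee_rot": TCP orientation; "force": force on the tool from outside, world axes, zero at the start; "torque": the same for the moment, N m; "gripper_width": finger opening in mm.
Only numpy, scipy, OpenCV 4.12 (cv2) and the standard library are available. Lean on these libraries where they do the work, as an engineer would, in place of code of your own. Each camera call takes 0.05 s, during which the arm holds its last target.

TASK

The flat lap on the jeweller's bench is still being turned by its slipping drive. Take the lock pin out of its wooden block, put it down through the slot in the guide and rub its end gently on the lap's face to slow the lap to a crawl until its hole comes to a stop under the slot; then push the pin fully home and let go, so that the lap stays locked. Never jar or load the lap with more than about 30 N, and leave the dishes and the hammer alone.

Things in the scene. Friction and masses are not known exactly. Their poses are not given: they have to be found in the camera images.
- pin_knob (a point): Centre (half-way up) of the knob of the loose lock pin, 50 to 80 g. The knob is a dark upright round grip, 22 mm across and 42 mm tall. Under it is a collar 30 mm across, 6 mm thick, whose underside (the shoulder) lies 27 mm below this point; under that a round shank 12 mm across and 34 mm long with a chamfered end. z is the pin's axis, up.
- pin_tip (a point): Centre of the flat lower end of the pin's shank, 61 mm below pin_knob along the pin's axis.
- pin_block: Fixed wooden block, 90 x 90 mm and 45 mm tall, with a round hole 16 mm across and 38 mm deep in the middle of its top, in which the pin stands at the start with its shoulder on the block. Origin at the centre of its underside.
- slot (a point): Centre of the slot at the guide's top face, 94 mm above the bench. The slot goes right through, 22 mm along the lap's radius (local x, + towards the lap's axis) and 15 mm across it (local y, along the lap's motion), with a 2 mm chamfer. The lap's face is 18 mm below this point. With the pin home its shoulder rests on the guide and its end is 34 mm below this point.
- lap_housing: Fixed round grey housing, 224 mm across, under the lap; origin on the bench on the lap's axis. It carries, on a post outside the lap's rim, the guide: a fixed dark steel plate 84 x 56 mm, 12 mm thick, that reaches in over the rim 6 mm above the lap's face. Nothing near stands higher than the guide. Local -x points from the axis to the guide.
- hole (a point): Centre of the lap's only hole (besides the spindle), level with the lap's face: it goes right through the 14 mm thick disc, 24 mm along the radius and 17 mm across it, sharp edged, 100 mm from the lap's axis. It turns with the lap and passes under the slot once a turn.
- lap_face (a point): Point on the axis of the lap at the height of its face, 76 mm above the bench. The lap is a bare steel disc 240 mm across and 14 mm thick, 4.2 kg, level and flat, with a small hub and nut standing 18 mm up in the middle, on a fixed round grey housing.
- lap (a joint): Angle of the lap (rad), counted on over the turns, growing anticlockwise seen from above; at whole multiples of 2 pi the hole is under the slot. The drive always pulls it anticlockwise with 0.3 N m (3 N at the hole); free, the lap turns at about 1.5 rad/s. Held, the drive slips and pulls on; let go, the lap is back at speed in about 0.5 s. 3 to 6 N of the pin's end on the face stalls it.
- dish_a: Small white ceramic dish, 76 mm across, 34 mm tall: leave alone. Origin under its centre.
- dish_b: Smaller white ceramic dish, 64 mm across, 30 mm tall: leave alone. Origin under its centre.
- hammer: Hammer lying on the bench, 220 mm long: leave alone. Origin at the middle of its length, on the bench.

How it is judged (in metres and radians):
On the way:
1. the lap slowed below half its free speed by the pin's end rubbing on its face through the slot (contact force between pin and lap above 0.5 N and velocity of joint lap below 0.75 rad/s and z of pin_tip in the frame of slot between -0.0205 and -0.014 m and horizontal distance between pin_tip and slot below 0.01 m), for 0.15 s.
At the end, for the whole second after the job is handed in: The pin stands through the slot and the lap's hole, fully home (its shoulder down on the guide to within 4 mm, leaning less than 0.2 rad), and is let go; the lap is at rest (under 0.05 rad/s) with its hole within 10 mm of the slot's centre (z of pin_tip in the frame of slot below -0.03 m and horizontal distance between pin_tip and hole below 0.01 m and horizontal distance between hole and slot below 0.01 m and angle between pin_tip's own z axis and vertical below 0.2 rad and velocity of joint lap between -0.05 and 0.05 rad/s); the robot touches nothing.
It fails at once if the lap is loaded or jarred with more than 30 N (contact force between lap and anything else above 30 N).
It fails at once if a dish or the hammer is disturbed by more than 20 mm (distance of any of dish_a, dish_b, hammer from where it was at the start of the episode above 0.02 m).
It also fails if it takes over 61 s, if anything falls off the work surface, if the arm or the gripper's body presses on something with over 40 N, if the wrist force passes 120 N, or if a joint passes its speed limit or range.

## Working session

There is one attempt and no reset: what is moved stays moved. The work goes in short steps, Python scripts to look and compute and a tool call to move; the robot and the scene stay as the last step left them, time stands still between calls to the robot, and variables do not carry over. Pictures are saved under pics/ and viewed, and the job is handed in when it is done.

Besides the shell and the picture viewer there is one more tool, called after "Request:" by a JSON object that holds its "method" and its "body". servo_tool: Moves the arm, as the interface text tells. Its arguments: {"type":"object","properties":{"plan":{"type":"array"},"squeeze":{"type":"number"}},"required":["plan"]}

```bash
mkdir -p pics
cat > h.py <<'E'
from workcell import env
import numpy as np, cv2
def grab(n,f):
    g=env.grab_frame(n); cv2.imwrite('pics/'+f,cv2.cvtColor(g['pixels'],cv2.COLOR_RGB2BGR)); return g
def R(g):
    a=np.array(g['attitude'],float)
    if a.shape==(3,3): return a
    from scipy.spatial.transform import Rotation as Ro
    return Ro.from_euler('xyz',a,degrees=True).as_matrix() if a.size==3 else None
def ray(g,u,v):
    K=np.array(g['intrinsics']); d=np.linalg.inv(K)@[u,v,1]; d=np.array([d[0],-d[1],-d[2]])
    return np.array(g['eye'],float),R(g)@d
def plane(g,u,v,z):
    e,d=ray(g,u,v); return e+d*(z-e[2])/d[2]
def proj(g,p):
    c=R(g).T@(np.array(p,float)-np.array(g['eye'])); K=np.array(g['intrinsics']); q=K@[c[0],-c[1],-c[2]]; return q[:2]/q[2]
E
ls
python3 - <<'E'
from h import *
print(env.state())
for n in ['side','top','wrist']:
    g=grab(n,n+'0.png'); print(n,g['intrinsics'],g['eye'],g['attitude'],[k for k in g])
E
```

```text
h.py
pics
{'time_s': 0.0, 'qpos': array([-6.72084965e+01,  1.83503610e+01,  8.97048200e+01,  4.71449060e-05,
        7.20431928e+01, -1.14635029e+00]), 'qvel': array([ 0.0585503 , -0.05773748,  0.03797428, -0.12432079,  0.08121407,
        0.01968089]), 'effort': array([-3.13318553e-03, -4.12461233e+01, -2.31974369e+01,  7.25578750e-02,
        4.59216011e-02, -1.37248207e-04]), 'ee_pos': array([ 233.11050415, -525.09087841,  213.14385271]), 'ee_rot': array([-1.79997987e+02,  9.83532664e-02, -6.60621591e+01]), 'force': array([-0.38638422, -0.15465016,  0.03937142]), 'torque': array([-0.00391234, -0.00644004,  0.04001638]), 'gripper_width': 91.11061790384598}
side [[507.8133932    0.         321.13384185]
 [  0.         507.8133932  234.55044345]
 [  0.           0.           1.        ]] [ 231.46609633 1029.74626777  705.98451016] [  58.30071547   -1.28513769 -162.68565709] ['pixels', 'intrinsics', 'eye', 'attitude']
top [[499.53394866   0.         315.59694463]
 [  0.         499.53394866 242.25653781]
 [  0.           0.           1.        ]] [380.89134633  31.96150348 993.01898911] [  9.00136324   2.13573749 -89.60486929] ['pixels', 'intrinsics', 'eye', 'attitude']
wrist [[392.34665016   0.         317.72029908]
 [  0.         392.34665016 243.58661683]
 [  0.           0.           1.        ]] [ 303.40577921 -493.77946077  384.10786778] [-1.56891602e+01  4.41654116e-02 -6.60661300e+01] ['pixels', 'intrinsics', 'eye', 'attitude']
```

View pics/top0.png

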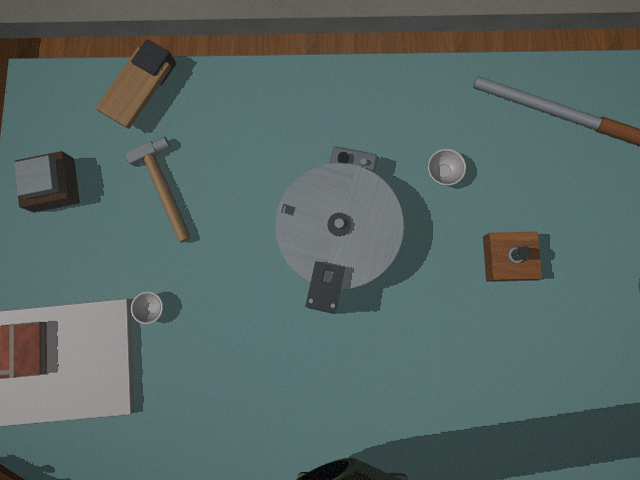

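View pics/side0.png

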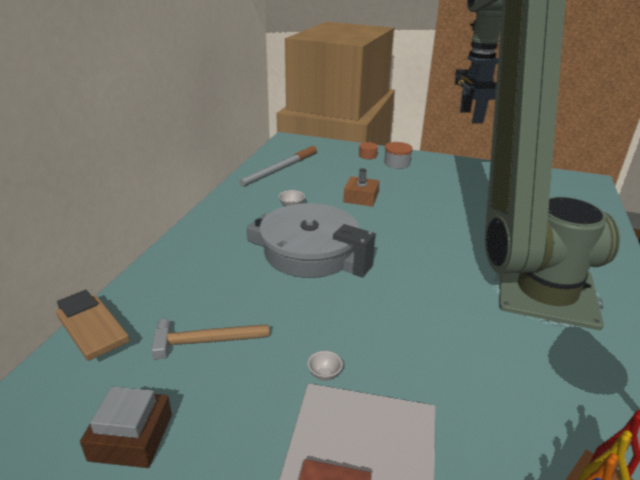

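View pics/wrist0.png

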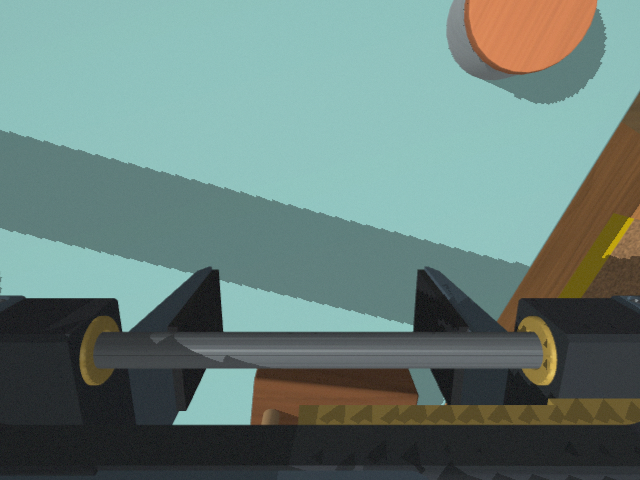

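The top view shows the lap at (340,225), the guide at (326,287) with its slot near (328,276), the hole at (288,209) and the block with the pin at (515,256). I'll enlarge these regions and measure them.

Run:
```python
import cv2
a=cv2.imread('pics/top0.png'); 
p=cv2.resize(a[225:290,475:560],None,fx=6,fy=6,interpolation=cv2.INTER_CUBIC)
q=cv2.resize(a[250:320,295:355],None,fx=6,fy=6,interpolation=cv2.INTER_CUBIC)
cv2.imwrite('pics/zp.png',p);cv2.imwrite('pics/zs.png',q)
s=cv2.imread('pics/side0.png'); cv2.imwrite('pics/zsd.png',cv2.resize(s[160:280,240:400],None,fx=5,fy=5,interpolation=cv2.INTER_CUBIC))
```

```text
(no output)
```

View pics/zp.png

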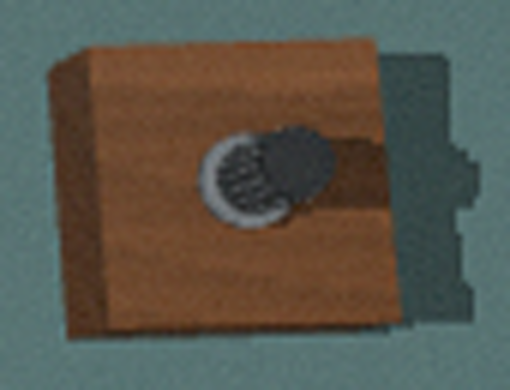

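View pics/zs.png

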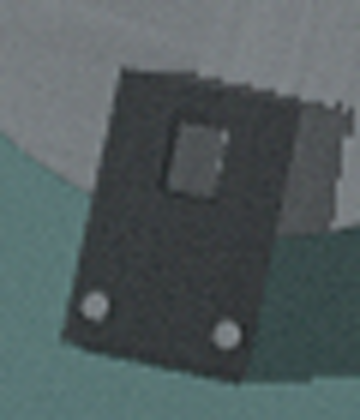

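View pics/zsd.png

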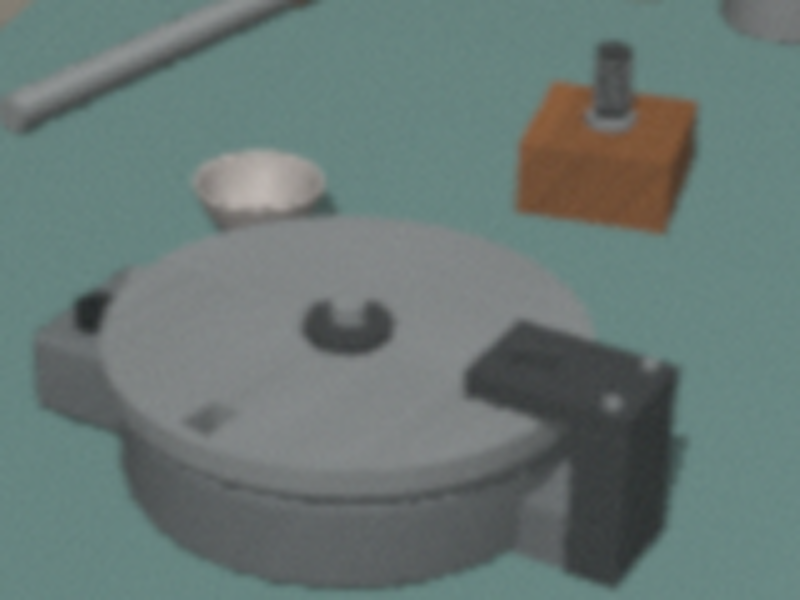

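```bash
cat > m.py <<'E'
from h import *
g=grab('top','top1.png'); a=g['pixels']
hsv=cv2.cvtColor(a,cv2.COLOR_RGB2HSV).astype(int)
gray=a.max(2).astype(int)
def px(x,y,ox,oy,s=6): return ((x+.5)/s-.5+ox,(y+.5)/s-.5+oy)
kt=px(298,163,475,225); col=px(248,180,475,225); sl=px(197,159,295,250)
print('knob top',plane(g,*kt,93),'collar',plane(g,*col,51),'slot',plane(g,*sl,94))
# guide mask
m=(gray<75).astype(np.uint8); m[:250]=0;m[320:]=0;m[:,:295]=0;m[:,345:]=0
cv2.imwrite('pics/mg.png',m*255)
# lap: gray low sat bright
l=((hsv[...,1]<40)&(gray>85)).astype(np.uint8); l[:155]=0;l[300:]=0;l[:,:265]=0;l[:,410:]=0
n,lab,st,ce=cv2.connectedComponentsWithStats(l); i=1+np.argmax(st[1:,4]); l=(lab==i).astype(np.uint8)
c=max(cv2.findContours(l,cv2.RETR_EXTERNAL,cv2.CHAIN_APPROX_NONE)[0],key=cv2.contourArea)[:,0]
w=np.array([plane(g,u,v,76)[:2] for u,v in c])
from scipy.optimize import least_squares
r=least_squares(lambda p:np.hypot(*(w-p[:2]).T)-120,w.mean(0),loss='soft_l1',f_scale=1.0)
res=np.hypot(*(w-r.x).T)-120
print('axis',r.x,np.median(abs(res)))
hub=np.where((gray<85));
E
python3 - <<'E'
exec(open('m.py').read())
# guide corners (zoomed)
C=[(122,68),(302,98),(240,382),(62,340)]
P=[plane(g,*px(x,y,295,250),94)[:2] for x,y in C]; P=np.array(P); print(P)
print([np.linalg.norm(P[i]-P[(i+1)%4]) for i in range(4)])
for C in [[(178,115),(233,124),(216,203),(161,194)]]:
    S=np.array([plane(g,*px(x,y,295,250),94)[:2] for x,y in C]);print(S,S.mean(0),[np.linalg.norm(S[i]-S[(i+1)%4]) for i in range(4)])
    print('slot-axis',S.mean(0)-r.x,np.linalg.norm(S.mean(0)-r.x))
C=[(90,48),(375,38),(402,320),(105,330)]
P=np.array([plane(g,*px(x,y,475,225),45)[:2] for x,y in C]);print('block',P,P.mean(0),[np.linalg.norm(P[i]-P[(i+1)%4]) for i in range(4)])
print(np.array(g['eye']))
E
```

```text
knob top [ 506.47599351 -307.74012281   93.        ] collar [ 506.94722927 -307.89092497   51.        ] slot [461.45863883  44.72487882  94.        ]
axis [562.76177526  23.65714366] 2.531037464058933
[[488.91921681  67.46844361]
 [479.96202216  13.18687519]
 [395.20507162  31.75323968]
 [407.26806908  84.78742104]]
[np.float64(55.01563419980795), np.float64(86.76664425581448), np.float64(54.388788366599336), np.float64(83.46769976865058)]
[[474.71277859  50.48856025]
 [472.04412211  33.93081495]
 [448.27153797  38.99034986]
 [450.90233692  55.48918631]] [461.48269389  44.72472784] [np.float64(16.77142381565569), np.float64(24.305033434215094), np.float64(16.70726511189195), np.float64(24.32988683488435)]
slot-axis [-101.27908136   21.06758418] 103.44706581044828
block [[ 549.89522129 -262.95828454]
 [ 553.12992542 -352.14741054]
 [ 463.83839589 -354.94743073]
 [ 460.37101421 -263.38834336]] [ 506.8086392  -308.36036729] [np.float64(89.24776471951742), np.float64(89.33542051846631), np.float64(91.62471946259619), np.float64(89.5252400427267)]
[380.89134633  31.96150348 993.01898911]
```

```bash
python3 - <<'E'
from h import *
g=env.grab_frame('side')
for n,p in dict(slot=(461.5,44.7,94),c1=(488.9,67.5,94),c2=(480,13.2,94),c3=(395.2,31.8,94),c4=(407.3,84.8,94),ktop=(506.5,-307.8,93)).items():
    q=proj(g,p); print(n,q,(q-[240,160]+.5)*5-.5)
s=env.state(); print(s['time_s'],s['ee_pos'],s['ee_rot'])
E
cat >> h.py <<'E'
def delta(p,s=None):
    s=s or env.state(); from scipy.spatial.transform import Rotation as Ro
    M=Ro.from_euler('xyz',s['ee_rot'],degrees=True).as_matrix(); return M.T@(np.array(p)-s['ee_pos'])
def turn(rpy,s=None):
    s=s or env.state(); from scipy.spatial.transform import Rotation as Ro
    M=Ro.from_euler('xyz',s['ee_rot'],degrees=True); return (M.inv()*Ro.from_euler('xyz',rpy,degrees=True)).as_rotvec(degrees=True)
E
python3 - <<'E'
from h import *
print(delta([506.5,-307.8,150]),turn([180,0,-102]))
E
```

```text
slot [346.85689745 231.03972536] [536.28448724 357.19862678]
c1 [332.81008188 233.83841006] [466.05040938 371.19205029]
c2 [342.74155322 223.22074382] [515.70776609 318.10371912]
c3 [375.97976761 233.26071559] [681.89883805 368.30357793]
c4 [365.70405243 244.03153707] [630.52026215 422.15768536]
ktop [362.90625999 169.34518109] [616.53129994  48.72590546]
0.25 [ 233.2112399  -525.33315929  213.55133369] [ 1.79999806e+02  4.82206815e-02 -6.60606280e+01]
[ -87.8741172  -338.04777556   63.62416812] [1.53109255e-02 4.65683563e-02 3.59393699e+01]
```

Request:
{"method": "servo_tool", "body": {"plan": [[[0,0,9],[0,0,0],91],[[0,0,9],[0,0,0],91],[[0,0,9],[0,0,0],91],[[0,0,9],[0,0,0],91],[[0,0,0],[-40,-33,4],91],[[0,0,0],[-45,-37,5],91],[[0,0,0],[-45,-37,5],91],[[0,0,0],[-45,-37,5],91],[[0,0,0],[-40,-33,5],91],[[0,0,0],[0,0,0],91]], "squeeze": 12}}

```text
time_s: 1.5
ee_pos: [461.0, -353.0, 187.3]
ee_rot: [180.0, 0.0, -103.5]
force: [-0.5, 0.4, -0.4]
gripper_width: 90.7
```

Run:
```python
from h import *
g=grab('wrist','w1.png')
s=env.state(); print(s['time_s'],s['ee_pos'],s['ee_rot'],delta([506.5,-307.8,56]),turn([180,0,-102]))
print(proj(g,(506.5,-307.8,93)))
```

```text
1.55 [ 459.7043967  -354.12210811  187.56486759] [ 1.79928625e+02  7.40351284e-04 -1.03584001e+02] [-56.015538   -34.77073535 131.52237847] [ 0.07136038  0.00172692 -1.58399984]
[238.40457008 198.88213823]
```

View pics/w1.png

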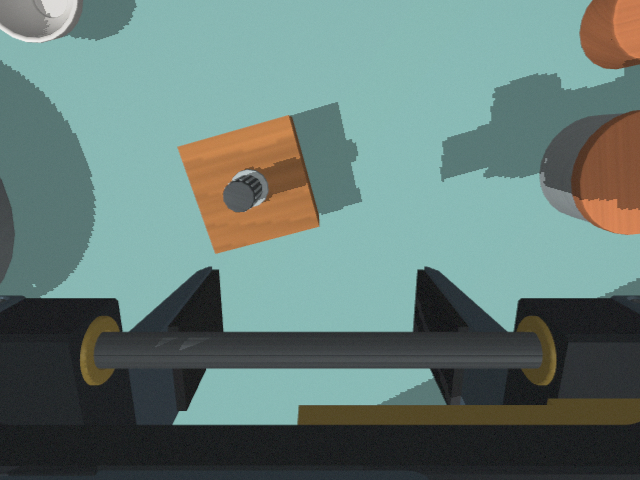

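Run:
```python
from h import *
g=env.grab_frame('wrist')
a=g['pixels'][150:240,190:310]; cv2.imwrite('pics/zw.png',cv2.resize(cv2.cvtColor(a,cv2.COLOR_RGB2BGR),None,fx=6,fy=6,interpolation=cv2.INTER_CUBIC))
print(plane(g,239,194,93),proj(g,(506.5,-307.8,93)),env.state()['ee_pos'],g['eye'])
```

```text
[ 508.33391324 -310.40139247   93.        ] [236.10571553 197.50966286] [ 458.75730337 -355.10228211  187.79029015] [ 534.50306669 -371.36995229  358.34594247]
```

View pics/zw.png

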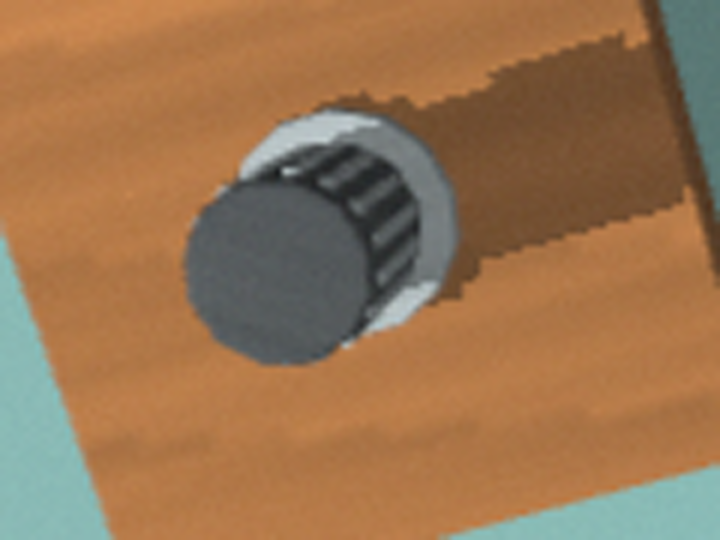

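Run:
```python
from h import *
s=env.state(); print(s['time_s'],s['ee_pos'],s['ee_rot'],delta([507.2,-308,56],s),turn([180,0,-102],s))
```

```text
1.6 [ 458.75730337 -355.10228211  187.79029015] [ 1.79930716e+02 -2.61889066e-02 -1.03683567e+02] [-57.28519076 -36.08456326 131.72058165] [ 0.06966353 -0.02516911 -1.68358237]
```

Request:
{"method": "servo_tool", "body": {"plan": [[[0,0,0],[-14,-9,8],91],[[0,0,0],[-16,-10,10],91],[[0,0,0],[-14,-9,12],91],[[0,0,0],[-10,-6,10],91],[[0,0,0],[-3,-2,5],91],[[0,0,-1],[0,0,0],91],[[0,0,0],[0,0,0],91],[[0,0,0],[0,0,0],91],[[0,0,0],[0,0,0],91],[[0,0,0],[0,0,0],91]]}}

```text
time_s: 2.85
ee_pos: [507.8, -308.3, 140.0]
ee_rot: [179.9, -0.1, -102.9]
force: [0.5, 0.2, -0.3]
gripper_width: 91.2
```

Run:
```python
from h import *
s=env.state(); print(s['time_s'],s['ee_pos'],s['ee_rot'],delta([507.2,-308,56],s),turn([180,0,-102],s))
g=grab('wrist','w2.png'); print(proj(g,(506.5,-307.8,93)))
```

```text
2.85 [ 507.84305283 -308.28995742  140.02025215] [ 1.79934203e+02 -8.62513685e-02 -1.02937945e+02] [-0.26510099  0.59516107 84.02068714] [ 0.06650154 -0.08571088 -0.9379947 ]
[318.27228083 271.13884315]
```

View pics/w2.png

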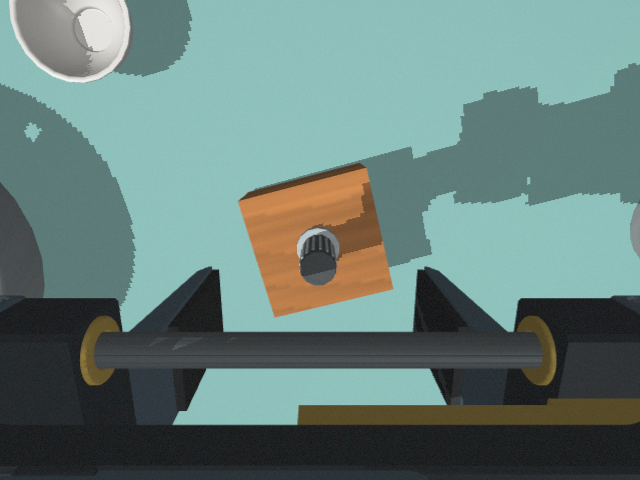

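Request:
{"method": "servo_tool", "body": {"plan": [[[0,0,-0.9],[0,0,15],91],[[0,0,0],[0,0,20],91],[[0,0,0],[0,0,20],91],[[0,0,0],[0,0,18],91],[[0,0,0],[0,0,10],91],[[0,0,0],[0,0,0],91],[[0,0,0],[0,0,0],91],[[0,0,0],[0,0,0],60],[[0,0,0],[0,0,0],40],[[0,0,0],[0,0,0],40]]}}

```text
time_s: 4.15
ee_pos: [507.4, -308.3, 52.3]
ee_rot: [180.0, -0.1, -101.8]
force: [-0.5, -0.1, 0.2]
gripper_width: 63.7
```

Run:
```python
from h import *
s=env.state(); print(s['time_s'],s['ee_pos'],s['ee_rot'],delta([507.2,-308,56],s),turn([180,0,-102],s))
```

```text
4.15 [ 507.40329918 -308.32637538   52.33865491] [ 1.79953211e+02 -9.49424192e-02 -1.01847681e+02] [-0.27161565  0.26896681 -3.66158177] [ 0.04666278 -0.09500455  0.15228035]
```

Request:
{"method": "servo_tool", "body": {"plan": [[[0,0,0],[0,0,-4],45],[[0,0,0],[0,0,0],35],[[0,0,0],[0,0,0],10],[[0,0,0],[0,0,0],10],[[0,0,0],[0,0,0],10],[[0,0,0],[0,0,0],10],[[0,0,0],[0,0,0],10],[[0,0,0],[0,0,0],10],[[0,0,0],[0,0,0],10],[[0,0,0],[0,0,0],10]], "squeeze": 15}}

```text
time_s: 5.4
ee_pos: [507.6, -308.4, 57.1]
ee_rot: [180.0, -0.1, -101.8]
force: [-0.5, -0.2, -0.6]
gripper_width: 22.0
```

Request:
{"method": "servo_tool", "body": {"plan": [[[0,0,0],[0,0,-10],10],[[0,0,0],[0,0,-20],10],[[0,0,0],[0,0,-30],10],[[0,0,0],[0,0,-30],10],[[0,0,0],[0,0,-20],10],[[0,0,0],[-20,7,-5],10],[[0,0,0],[-35,12,0],10],[[0,0,0],[-40,14,0],10],[[0,0,0],[-40,14,0],10],[[0,0,0],[-40,14,0],10]]}}

```text
time_s: 6.65
ee_pos: [479.7, -115.5, 175.2]
ee_rot: [179.7, 0.1, -102.1]
force: [1.4, 0.3, -1.0]
gripper_width: 21.8
```

Run:
```python
from h import *
s=env.state(); print(s['time_s'],s['ee_pos'],s['ee_rot'],s['gripper_width'],delta([461.5,44.7,150],s),turn([180,0,-102],s))
```

```text
6.65 [ 479.65276546 -115.54415291  175.17452908] [ 1.79685395e+02  8.28601516e-02 -1.02084281e+02] 21.816491471852324 [-152.85640257   51.15745656   25.6768998 ] [ 0.31454417  0.08309132 -0.08405293]
```

Request:
{"method": "servo_tool", "body": {"plan": [[[0,0,0],[-40,14,0],10],[[0,0,0],[-35,12,3],10],[[0,0,0],[-25,8,4],10],[[0,0,0],[-15,5,4],10],[[0,0,0],[-5,1,4],10],[[0,0,0],[0,0,0],10],[[0,0,0],[0,0,0],10],[[0,0,0],[0,0,0],10],[[0,0,0],[0,0,0],10],[[0,0,0],[0,0,0],10]]}}

```text
time_s: 7.9
ee_pos: [455.7, 20.7, 157.4]
ee_rot: [179.1, 0.1, -101.8]
force: [0.7, -0.1, -1.0]
gripper_width: 21.4
```

Run:
```python
from h import *
s=env.state(); print(s['time_s'],s['ee_pos'],s['ee_rot'],s['gripper_width'],s['force'],delta([461.5,44.7,150],s),turn([180,0,-102],s))
for n in ['wrist','side','top']:
    g=grab(n,n+'3.png'); print(n,proj(g,(461.5,44.7,94)))
    if n=='side':
        cv2.imwrite('pics/zsd3.png',cv2.resize(cv2.cvtColor(g['pixels'][150:270,260:420],cv2.COLOR_RGB2BGR),None,fx=5,fy=5,interpolation=cv2.INTER_CUBIC))
```

```text
7.9 [455.66929815  20.70553369 157.43134355] [ 1.79127820e+02  1.25466100e-01 -1.01804153e+02] 21.433959447174463 [ 0.72092809 -0.12691356 -1.01345934] [-24.66348177  -0.91276996   7.47234117] [0.87239338 0.12397292 0.19679839]
wrist [279.41370901 257.59492826]
side [346.85689745 231.03972536]
top [327.43054494 276.06047507]
```

View pics/wrist3.png

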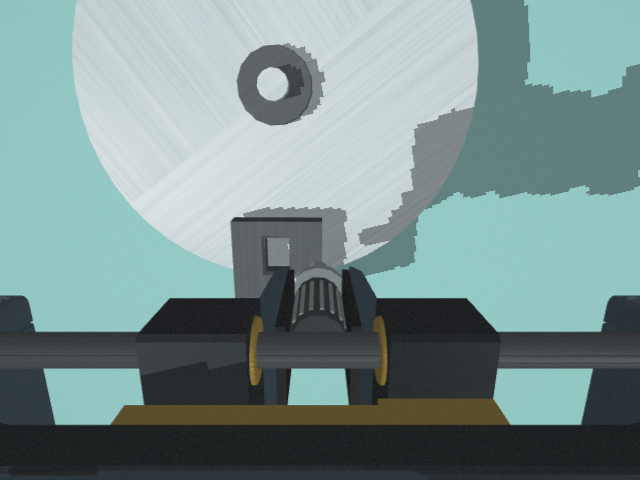

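View pics/zsd3.png

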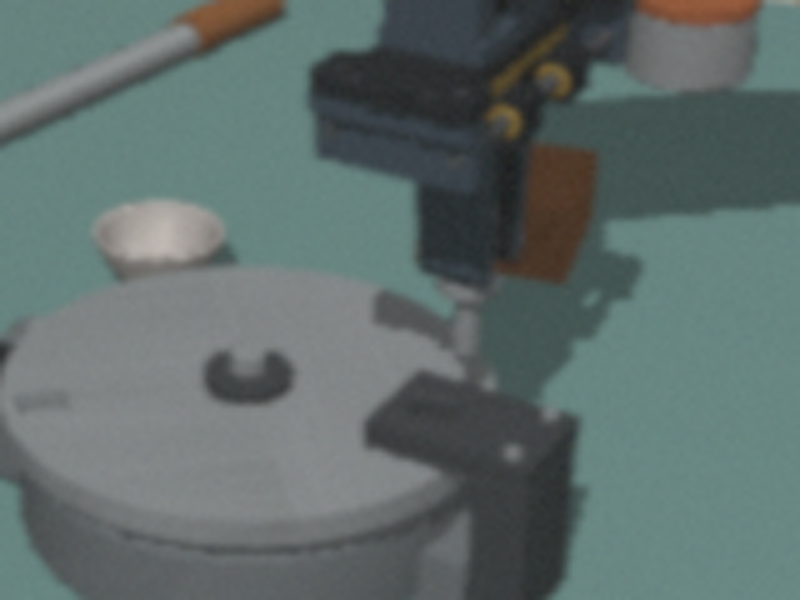

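View pics/top3.png

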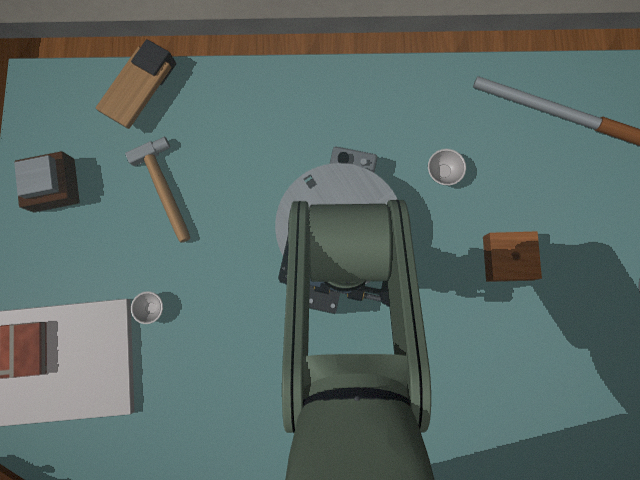

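Run:
```python
from h import *
a=cv2.imread('pics/wrist3.png'); cv2.imwrite('pics/zw3.png',cv2.resize(a[205:305,220:335],None,fx=6,fy=6,interpolation=cv2.INTER_CUBIC))
g=env.grab_frame('wrist');s=env.state();print(s['ee_pos'],s['ee_rot'])
import pickle; pickle.dump({k:g[k] for k in g},open('w3.pkl','wb'))
cv2.imwrite('pics/zw3b.png',cv2.resize(cv2.cvtColor(g['pixels'][205:305,220:335],cv2.COLOR_RGB2BGR),None,fx=6,fy=6,interpolation=cv2.INTER_CUBIC))
```

```text
[455.56675827  20.93622806 157.38277698] [ 1.79119043e+02  1.26746129e-01 -1.01781773e+02]
```

View pics/zw3b.png

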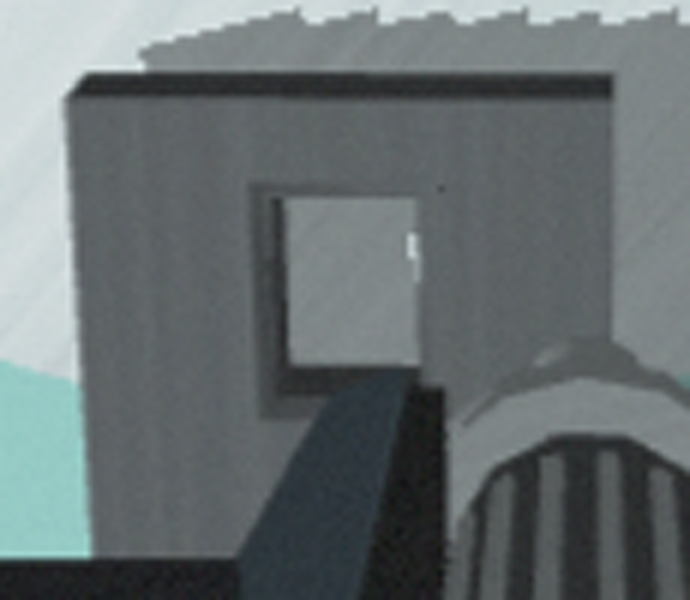

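Run:
```python
from h import *
import pickle; g=pickle.load(open('w3.pkl','rb'))
f=lambda x,y:(220+(x+.5)/6-.5,205+(y+.5)/6-.5)
for n,p in dict(slot=(346,297),L1=(68,96),R1=(612,96),L2=(92,556),sl1=(250,185),sl2=(262,418)).items(): print(n,plane(g,*f(*p),94))
```

```text
slot [463.95686303  45.65638034  94.        ]
L1 [490.59696328  68.2941647   94.        ]
R1 [479.32296018  14.2150695   94.        ]
L2 [441.00399765  79.27324061  94.        ]
sl1 [477.73155219  52.48856712  94.        ]
sl2 [452.67779106  57.49089304  94.        ]
```

Request:
{"method": "servo_tool", "body": {"plan": [[[0.9,0,0],[-5,-0.5,2],10],[[0,0,0],[-6,-0.6,3],10],[[0,0,0],[-6,-0.6,3],10],[[0,0,0],[-5,-0.4,2],10],[[0,0,0],[-2,-0.2,0],10],[[0,0,0],[0,0,0],10],[[0,0,0],[0,0,0],10],[[0,0,0],[0,0,0],10],[[0,0,0],[0,0,0],10],[[0,0,0],[0,0,0],10]]}}

```text
time_s: 9.35
ee_pos: [463.2, 45.8, 146.7]
ee_rot: [-179.9, 0.1, -101.8]
force: [-0.6, 0.3, -1.1]
gripper_width: 21.6
```

Run:
```python
from h import *
s=env.state(); print(s['time_s'],s['ee_pos'],s['ee_rot'],s['gripper_width'],s['force'],delta([463,45.1,140],s),turn([180,0,-101.8],s))
```

```text
9.35 [463.1825973   45.76849969 146.6774376 ] [-1.79924973e+02  1.22741903e-01 -1.01762361e+02] 21.551720950093515 [-0.59588311  0.28056182 -1.08633819] [0.70598835 0.05122927 6.67587916] [-0.07498655  0.12276652  0.03755903]
```

Request:
{"method": "servo_tool", "body": {"plan": [[[0,0,0],[0.4,0,1.5],10],[[0,0,0],[0.2,0,2],10],[[0,0,0],[0,0,2],10],[[0,0,0],[0,0,2],10],[[0,0,0],[0,0,2],10],[[0,0,0],[0,0,1],10],[[0,0,0],[0,0,1],10],[[0,0,0],[0,0,0],10],[[0,0,0],[0,0,0],10],[[0,0,0],[0,0,0],10]]}}

```text
time_s: 10.6
ee_pos: [463.1, 45.1, 134.3]
ee_rot: [-179.9, 0.1, -101.8]
force: [0.1, -0.2, -1.1]
gripper_width: 21.9
```

Run:
```python
from h import *
s=env.state(); print(s['time_s'],s['ee_pos'],s['ee_rot'],s['gripper_width'],s['force'],delta([463,45.1,140],s),turn([180,0,-101.8],s))
g=grab('side','side4.png')
cv2.imwrite('pics/zsd4.png',cv2.resize(cv2.cvtColor(g['pixels'][150:270,240:400],cv2.COLOR_RGB2BGR),None,fx=5,fy=5,interpolation=cv2.INTER_CUBIC))
```

```text
10.6 [463.06000049  45.1241201  134.32338021] [-1.79927609e+02  1.24373071e-01 -1.01769333e+02] 21.892601615159457 [ 0.10313406 -0.21307153 -1.11136261] [ 0.02352902  0.04664691 -5.6767477 ] [-0.072358    0.12439243  0.03058883]
```

View pics/zsd4.png

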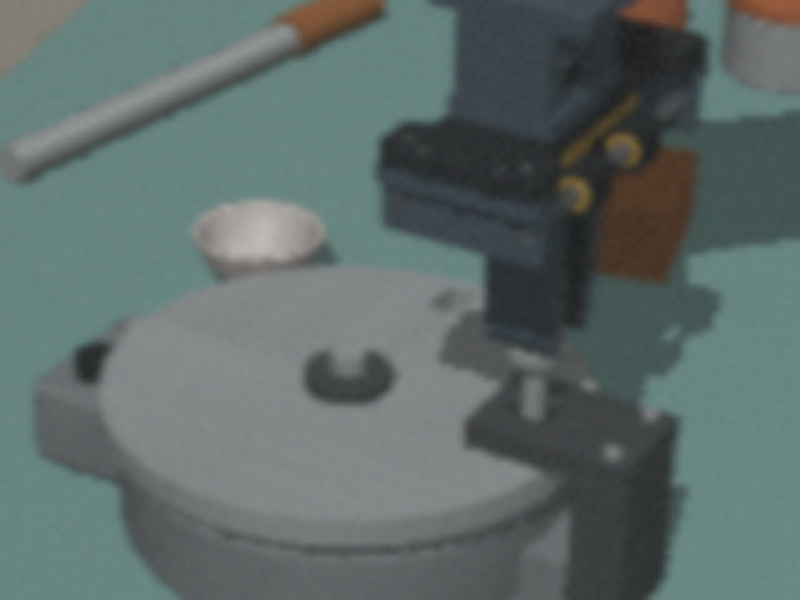

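```bash
cat >> h.py <<'E'
AX=np.array([561.5,24.0]); 
def lapang(g,u,v):
    p=plane(g,u,v,76)[:2]-AX; print('r',np.linalg.norm(p)); return (np.degrees(np.arctan2(p[1],p[0]))-168)%360
E
python3 - <<'E'
from h import *
g=env.grab_frame('side')
print(proj(g,(561.5,24,76)), 'slot->axis', np.array([461.5,44.7])-AX)
u,v=240+455/5,150+299/5
print(lapang(g,u,v),env.state()['time_s'])
E
```

```text
[308.81029987 226.06309242] slot->axis [-100.    20.7]
r 100.2825806736115
85.90834972877417 10.7
```

Request:
{"method": "servo_tool", "body": {"plan": [[[0,0,0],[0,0,2],10],[[0,0,0],[0,0,2],10],[[0,0,0],[0,0,2],10],[[0,0,0],[0,0,1.5],10],[[0,0,0],[0,0,1],10],[[0,0,0],[0,0,0.5],10],[[0,0,0],[0,0,0.5],10],[[0,0,0],[0,0,0.5],10],[[0,0,0],[0,0,0.5],10],[[0,0,0],[0,0,0.5],10]]}}

```text
time_s: 11.95
ee_pos: [463.1, 45.1, 122.6]
ee_rot: [-179.9, 0.1, -101.8]
force: [0.2, -0.0, -0.7]
gripper_width: 21.9
```

```bash
cat > look.py <<'E'
from h import *
import sys
n=sys.argv[1]
s=env.state(); print(s['time_s'],s['ee_pos'].round(2),s['ee_rot'].round(2),s['gripper_width'].round(2),s['force'].round(2),s['torque'].round(3))
g=grab('side','side%s.png'%n)
cv2.imwrite('pics/zsd%s.png'%n,cv2.resize(cv2.cvtColor(g['pixels'][150:270,240:400],cv2.COLOR_RGB2BGR),None,fx=5,fy=5,interpolation=cv2.INTER_CUBIC))
E
python3 look.py 5
```

```text
Traceback (most recent call last):
  File "look.py", line 4, in <module>
    s=env.state(); print(s['time_s'],s['ee_pos'].round(2),s['ee_rot'].round(2),s['gripper_width'].round(2),s['force'].round(2),s['torque'].round(3))
                                                                               ^^^^^^^^^^^^^^^^^^^^^^^^
AttributeError: 'float' object has no attribute 'round'
```

Request:
{"method": "servo_tool", "body": {"plan": [[[0,0,0],[0,0,0.4],10],[[0,0,0],[0,0,0.4],10],[[0,0,0],[0,0,0.4],10],[[0,0,0],[0,0,0.4],10],[[0,0,0],[0,0,0.4],10],[[0,0,0],[0,0,0.4],10],[[0,0,0],[0,0,0.4],10],[[0,0,0],[0,0,0.4],10],[[0,0,0],[0,0,0.4],10],[[0,0,0],[0,0,0.4],10]]}}

```text
time_s: 13.2
ee_pos: [463.8, 43.5, 122.0]
ee_rot: [-179.7, -0.0, -101.7]
force: [-1.1, -3.0, 6.1]
gripper_width: 21.9
```

```bash
sed -i "s/s\['gripper_width'\].round(2)/round(s['gripper_width'],2)/" look.py
python3 look.py 5
```

```text
13.2 [463.77  43.51 121.98] [-1.7973e+02 -2.0000e-02 -1.0170e+02] 21.94 [-1.05 -3.01  6.07] [-0.518  0.315  0.086]
```

View pics/zsd5.png

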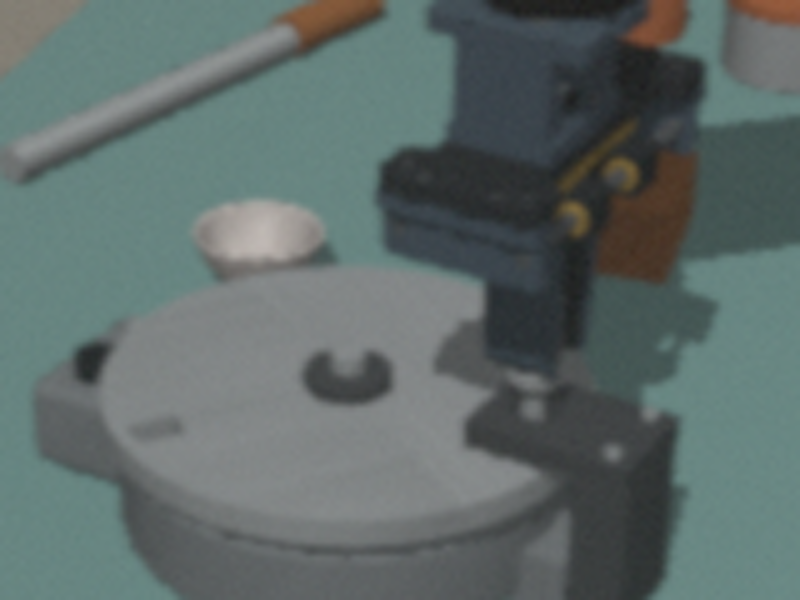

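Run:
```python
from h import *
g=env.grab_frame('side')
print(lapang(g,240+157/5-.4,150+428/5-.4),env.state()['time_s'],env.state()['force'])
```

```text
r 98.77141710473397
236.58242099773167 13.3 [-0.41012841 -2.53755466  5.26120139]
```

Request:
{"method": "servo_tool", "body": {"plan": [[[0,0,0],[-0.5,0,0.2],10],[[0,0,0],[-0.5,0,0.2],10],[[0,0,0],[-0.4,0,0.2],10],[[0,0,0],[-0.3,0,0.2],10],[[0,0,0],[-0.2,0,0.2],10],[[0,0,0],[-0.2,0,0.2],10],[[0,0,0],[-0.2,0,0.2],10],[[0,0,0],[-0.2,0,0.2],10],[[0,0,0],[-0.2,0,0.2],10],[[0,0,0],[-0.2,0,0.2],10]]}}

```text
time_s: 14.55
ee_pos: [464.2, 45.5, 122.0]
ee_rot: [-179.7, -0.1, -101.7]
force: [-1.3, -2.9, 4.2]
gripper_width: 21.6
```

```bash
python3 look.py 6
```

```text
14.55 [464.18  45.5  121.97] [-1.7968e+02 -1.3000e-01 -1.0168e+02] 21.59 [-1.25 -2.88  4.19] [-0.65   0.343 -0.047]
```

View pics/zsd6.png

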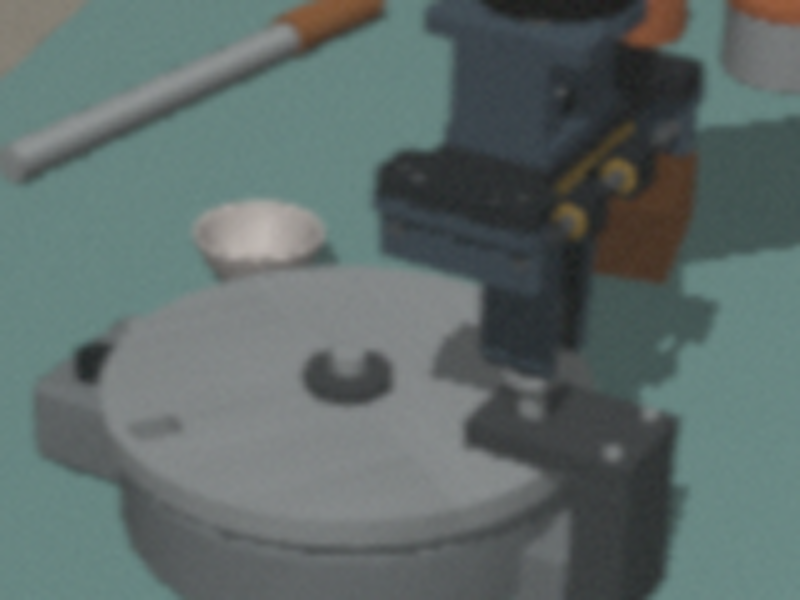

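Request:
{"method": "servo_tool", "body": {"plan": [[[0,0,0],[-0.2,0.2,0.05],10],[[0,0,0],[-0.2,0.2,0.05],10],[[0,0,0],[-0.2,0.2,0.05],10],[[0,0,0],[-0.1,0.2,0.05],10],[[0,0,0],[-0.1,0.1,0.05],10],[[0,0,0],[-0.1,0.1,0.05],10],[[0,0,0],[-0.1,0,0.05],10],[[0,0,0],[-0.1,0,0.05],10],[[0,0,0],[-0.1,0,0.05],10],[[0,0,0],[-0.1,0,0.05],10]]}}

```text
time_s: 15.85
ee_pos: [464.3, 46.9, 122.0]
ee_rot: [-179.6, -0.1, -101.7]
force: [-0.7, -3.3, 5.0]
gripper_width: 21.6
```

```bash
python3 look.py 7
```

```text
15.85 [464.32  46.91 121.99] [-1.7956e+02 -1.3000e-01 -1.0167e+02] 21.59 [-0.68 -3.27  4.97] [-0.748  0.201 -0.013]
```

View pics/zsd7.png

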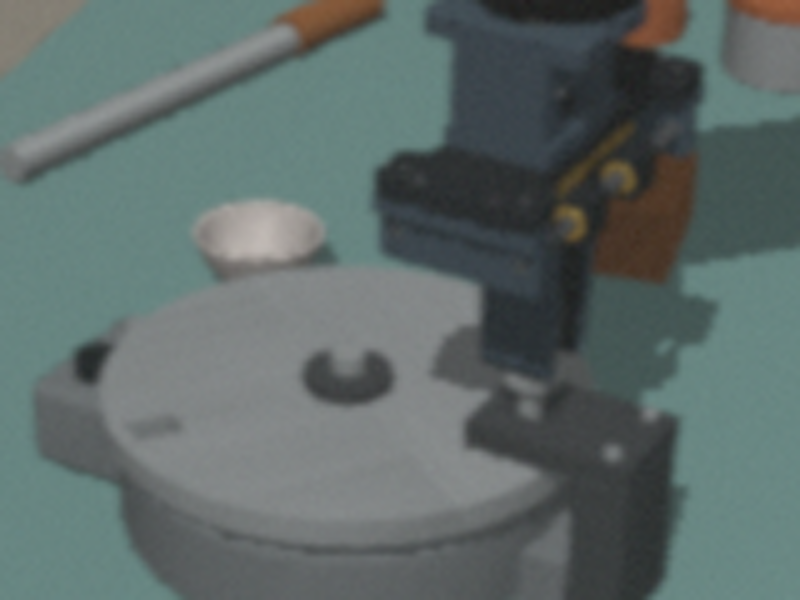

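Request:
{"method": "servo_tool", "body": {"plan": [[[0,0,0],[0.2,0,-0.1],10],[[0,0,0],[0.2,0,-0.1],10],[[0,0,0],[0.2,0,-0.1],10],[[0,0,0],[0.2,0,-0.1],10],[[0,0,0],[0.2,0,-0.1],10],[[0,0,0],[0.2,0.1,0],10],[[0,0,0],[0.1,0.1,0],10],[[0,0,0],[0.1,0.1,0],10],[[0,0,0],[0,0.1,0],10],[[0,0,0],[0,0,0],10]]}}

```text
time_s: 17.15
ee_pos: [463.2, 45.8, 122.0]
ee_rot: [-179.6, -0.1, -101.7]
force: [-0.3, -3.3, 4.0]
gripper_width: 21.9
```

```bash
python3 look.py 8
```

```text
17.15 [463.23  45.77 122.01] [-1.7962e+02 -1.1000e-01 -1.0168e+02] 21.94 [-0.3  -3.29  4.01] [-0.563  0.181  0.031]
```

View pics/zsd8.png

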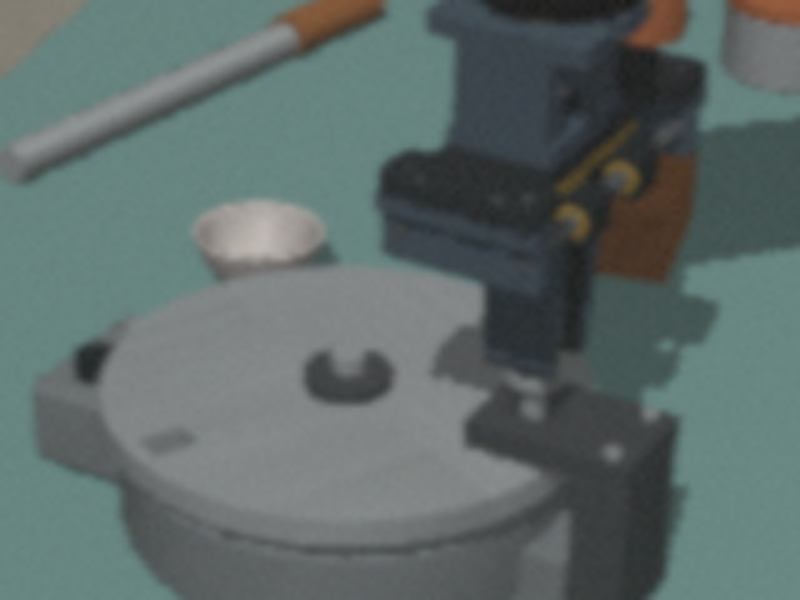

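Request:
{"method": "servo_tool", "body": {"plan": [[[0,0,0],[0,0,-0.15],10],[[0,0,0],[0,0,-0.15],10],[[0,0,0],[0,0,-0.15],10],[[0,0,0],[0,0,-0.15],10],[[0,0,0],[0,0,-0.15],10],[[0,0,0],[0,0,-0.15],10],[[0,0,0],[0,0,-0.15],10],[[0,0,0],[0,0,-0.1],10],[[0,0,0],[0,0,0],10],[[0,0,0],[0,0,0],10]]}}

```text
time_s: 18.45
ee_pos: [462.4, 47.1, 122.1]
ee_rot: [-179.8, 0.0, -101.7]
force: [-0.1, -0.0, -0.2]
gripper_width: 21.8
```

```bash
python3 look.py 9
```

```text
18.45 [462.45  47.12 122.08] [-1.7977e+02  2.0000e-02 -1.0175e+02] 21.78 [-0.14 -0.   -0.19] [-0.141  0.055  0.019]
```

View pics/zsd9.png

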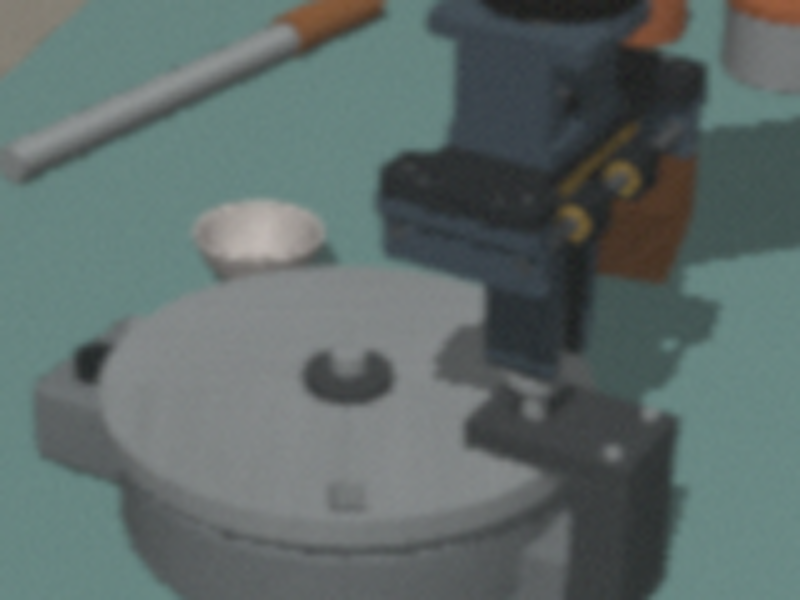

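Request:
{"method": "servo_tool", "body": {"plan": [[[0,0,0],[0.4,0,0.2],10],[[0,0,0],[0.3,0,0.2],10],[[0,0,0],[0.2,0,0.1],10],[[0,0,0],[0,0,0],10],[[0,0,0],[0,0,0],10],[[0,0,0],[0,0,0],10],[[0,0,0],[0,0,0],10],[[0,0,0],[0,0,0],10],[[0,0,0],[0,0,0],10],[[0,0,0],[0,0,0],10]]}}

```text
time_s: 19.75
ee_pos: [462.4, 45.5, 122.0]
ee_rot: [-179.7, -0.1, -101.7]
force: [-0.6, -2.8, 3.7]
gripper_width: 21.6
```

```bash
python3 look.py 10
python3 - <<'E'
from h import *
g=env.grab_frame('side')
print(lapang(g,240+348/5-.4,150+497/5-.4))
E
```

```text
19.75 [462.43  45.46 122.02] [-1.7973e+02 -6.0000e-02 -1.0171e+02] 21.61 [-0.59 -2.8   3.68] [-0.513  0.179  0.014]
r 101.11882925244278
300.99504195903415
```

View pics/zsd10.png

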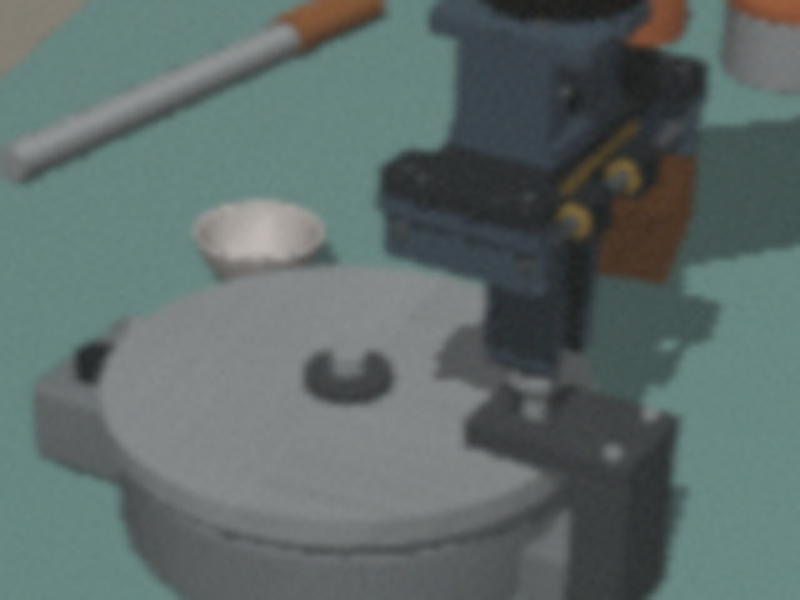

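Run:
```python
from h import *
g=grab('top','top10.png'); cv2.imwrite('pics/zt10.png',cv2.resize(cv2.cvtColor(g['pixels'][220:320,270:400],cv2.COLOR_RGB2BGR),None,fx=5,fy=5,interpolation=cv2.INTER_CUBIC))
g=grab('wrist','wrist10.png')
s=env.state(); print(s['time_s'],s['ee_pos'],s['force'])
g=env.grab_frame('side')
for a in (301,320,330,335,340,345,350,360):
    t=np.radians(a+168); q=proj(g,(*(AX+100*np.array([np.cos(t),np.sin(t)])),76)); print(a,((q-[240,150]+.5)*5).round())
```

```text
19.95 [462.61519264  45.75449027 122.03512211] [ 0.0163824  -2.37513621  1.64456994]
301 [348. 496.]
320 [420. 490.]
330 [454. 481.]
335 [470. 476.]
340 [485. 470.]
345 [498. 463.]
350 [510. 456.]
360 [530. 440.]
```

View pics/zt10.png

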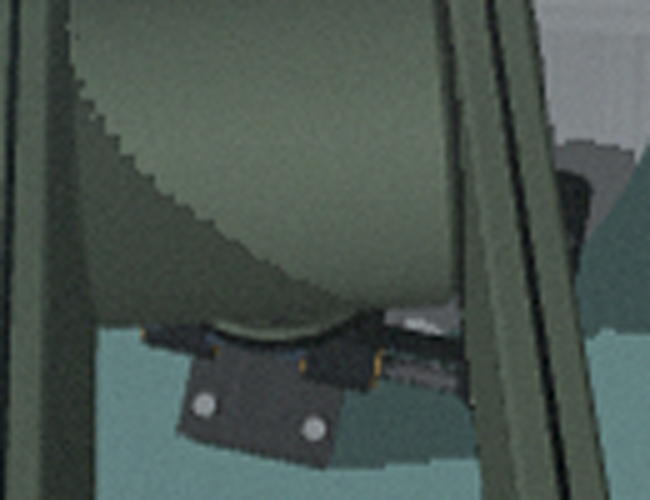

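View pics/wrist10.png

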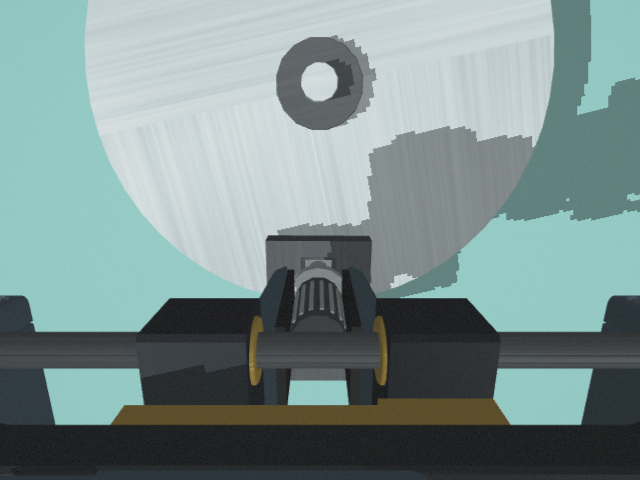

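```bash
python3 look.py 11
python3 - <<'E'
from h import *
g=grab('wrist','wrist11.png'); cv2.imwrite('pics/zw11.png',cv2.resize(cv2.cvtColor(g['pixels'][180:330,200:440],cv2.COLOR_RGB2BGR),None,fx=3,fy=3,interpolation=cv2.INTER_CUBIC))
for a in (-30,-20,-10,0,10,20,30):
    t=np.radians(a+168); q=proj(g,(*(AX+100*np.array([np.cos(t),np.sin(t)])),76)); print(a,q.round())
E
```

```text
20.0 [462.6   45.74 122.03] [-1.7971e+02 -1.0000e-02 -1.0173e+02] 22.12 [ 0.39 -2.63  2.77] [-0.418  0.085 -0.033]
-30 [233. 245.]
-20 [261. 258.]
-10 [290. 265.]
0 [320. 268.]
10 [350. 266.]
20 [379. 258.]
30 [407. 246.]
```

View pics/zw11.png

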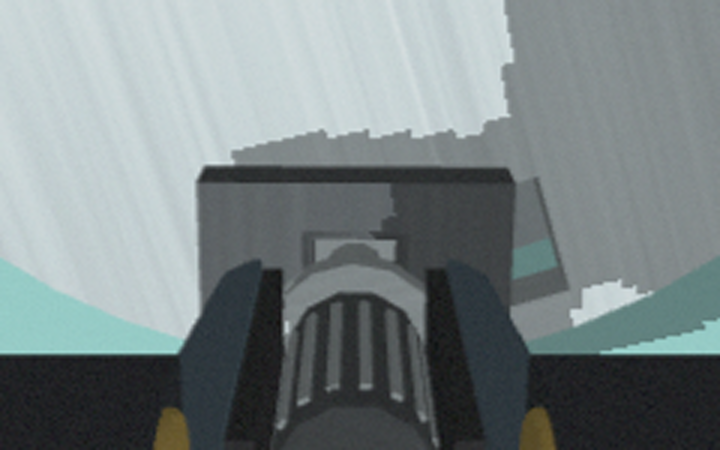

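View pics/zsd11.png

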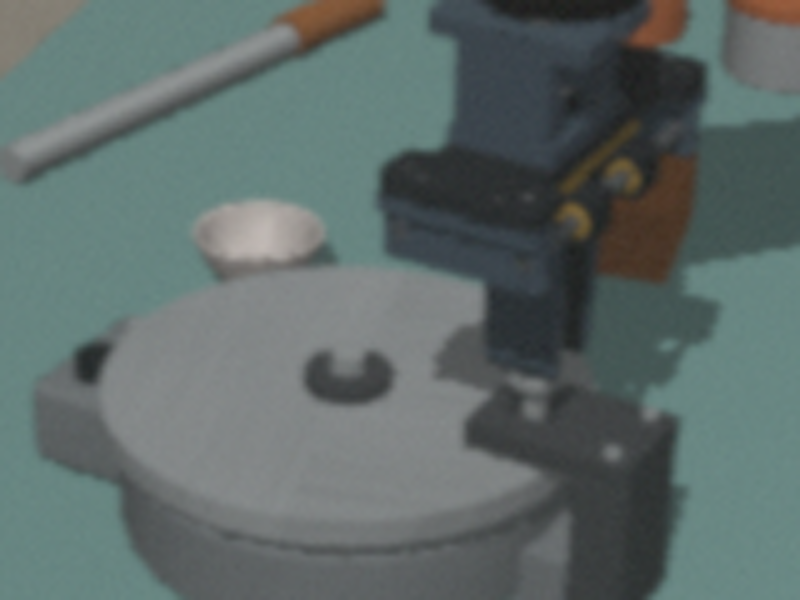

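```bash
cat >> h.py <<'E'
def brush(g,x0=488,x1=540,y0=0,y1=75,sc=4):
    # rectified lap-plane patch: cols=y, rows=x
    W=np.float32([[x0,y0],[x0,y1],[x1,y0],[x1,y1]])
    P=np.float32([proj(g,(x,y,76)) for x,y in W])
    D=np.float32([[(y-y0)*sc,(x-x0)*sc] for x,y in W])
    H=cv2.getPerspectiveTransform(P,D)
    r=cv2.warpPerspective(cv2.cvtColor(g['pixels'],cv2.COLOR_RGB2GRAY),H,(int((y1-y0)*sc),int((x1-x0)*sc))).astype(np.float32)
    b=cv2.GaussianBlur(r,(0,0),2.5); gx=cv2.Sobel(b,cv2.CV_32F,1,0); gy=cv2.Sobel(b,cv2.CV_32F,0,1)
    m=np.hypot(gx,gy); k=m<np.percentile(m,85)
    k&=m<40
    a=0.5*np.arctan2(2*(gx*gy)[k].sum(),(gx**2-gy**2)[k].sum()) # gradient direction in (col=y,row=x)
    coh=np.hypot(2*(gx*gy)[k].sum(),(gx**2-gy**2)[k].sum())/(gx**2+gy**2)[k].sum()
    # line direction perpendicular: (col,row)=(-sin,cos) -> world (x=row,y=col)=(cos a,-sin a)
    return np.degrees(np.arctan2(-np.sin(a),np.cos(a)))%180,coh,r
E
python3 - <<'E'
from h import *
g=env.grab_frame('wrist')
p=plane(g,200+537/3,180+178/3,76)[:2]-AX; print('corner',np.linalg.norm(p),np.degrees(np.arctan2(p[1],p[0]))-168-np.degrees(np.arctan2(8.5,88)))
p=plane(g,200+567/3,180+290/3,76)[:2]-AX; print('corner2',np.linalg.norm(p),np.degrees(np.arctan2(p[1],p[0]))-168-np.degrees(np.arctan2(8.5,112)))
a,c,r=brush(g); print(a,c); cv2.imwrite('pics/rect.png',r*1.0)
cv2.imwrite('pics/zw12.png',cv2.resize(cv2.cvtColor(g['pixels'][180:330,200:440],cv2.COLOR_RGB2BGR),None,fx=3,fy=3,interpolation=cv2.INTER_CUBIC))
s=env.state();print(s['time_s'],s['force'])
E
```

```text
corner 89.24563929813671 -343.2740884608707
corner2 112.87648639496987 -343.1996480254362
7.2019534 0.87359124
20.15 [-0.84358376 -1.86613213  2.10828112][ WARN:0@1.103] global loadsave.cpp:1063 imwrite_ Unsupported depth image for selected encoder is fallbacked to CV_8U.
```

View pics/rect.png

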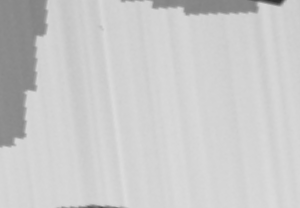

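View pics/zw12.png

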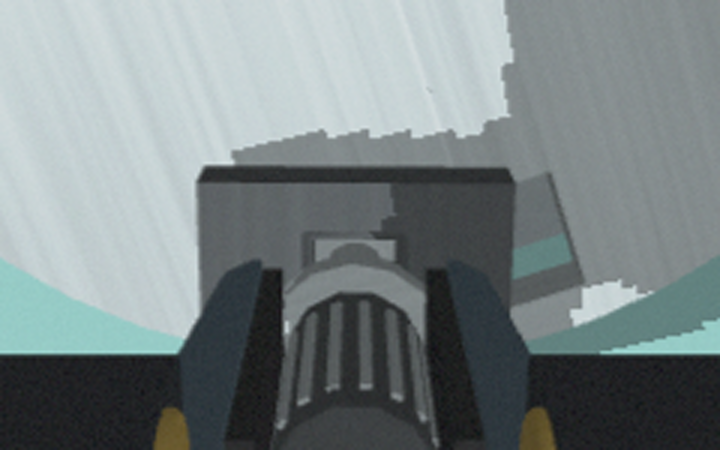

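Request:
{"method": "servo_tool", "body": {"plan": [[[0,0,0],[0.2,0,-0.5],10],[[0,0,0],[0.2,0,-0.3],10],[[0,0,0],[0.1,0,-0.1],10],[[0,0,0],[0,0,0],10],[[0,0,0],[0,0,0],10],[[0,0,0],[0,0,0],10],[[0,0,0],[0,0,0],10],[[0,0,0],[0,0,0],10],[[0,0,0],[0,0,0],10],[[0,0,0],[0,0,0],10]]}}

```text
time_s: 21.4
ee_pos: [461.9, 46.2, 122.1]
ee_rot: [-179.8, 0.1, -101.8]
force: [-0.6, -0.4, -0.3]
gripper_width: 21.6
```

```bash
cat > lk.py <<'E'
from h import *
import sys
s=env.state(); g=grab('wrist','wk%s.png'%sys.argv[1])
a,c,r=brush(g)
print(s['time_s'],s['ee_pos'].round(2),s['ee_rot'].round(2),s['force'].round(2),'lap',(a+11.2)%180,'coh',c,'want',delta([463,45.2,122],s).round(2))
cv2.imwrite('pics/zwk%s.png'%sys.argv[1],cv2.resize(cv2.cvtColor(g['pixels'][180:330,200:440],cv2.COLOR_RGB2BGR),None,fx=3,fy=3,interpolation=cv2.INTER_CUBIC))
E
python3 lk.py 1;  python3 look.py 12
```

```text
21.4 [461.94  46.23 122.08] [-1.7982e+02  1.0000e-01 -1.0179e+02] [-0.58 -0.37 -0.33] lap 17.046974 coh 0.48293325 want [ 0.79 -1.25  0.09]
21.45 [461.95  46.22 122.07] [-1.7982e+02  9.0000e-02 -1.0179e+02] 21.35 [ 0.12  0.22 -0.9 ] [0.019 0.02  0.003]
```

View pics/zsd12.png

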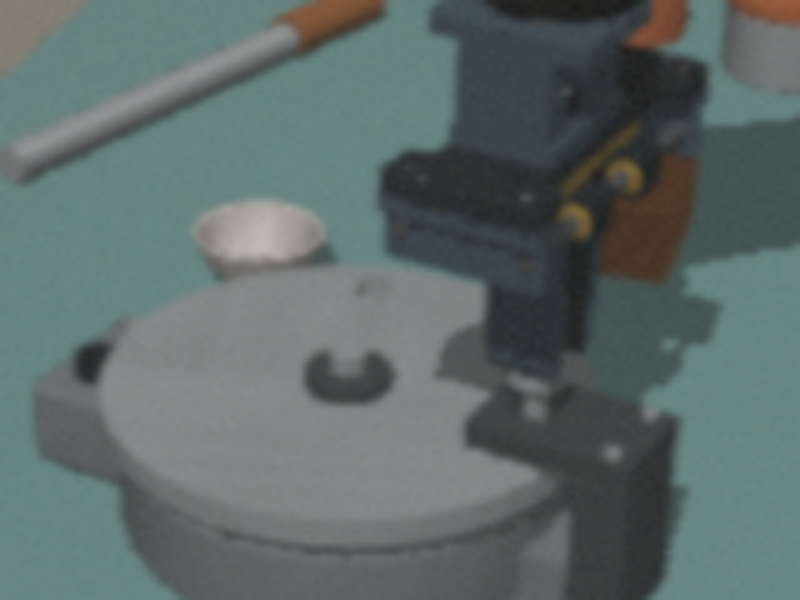

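Request:
{"method": "servo_tool", "body": {"plan": [[[0,0,0],[0.3,-0.3,-0.2],10],[[0,0,0],[0.3,-0.3,0],10],[[0,0,0],[0.2,-0.3,0],10],[[0,0,0],[0,0,0],10],[[0,0,0],[0,0,0],10],[[0,0,0],[0,0,0],10],[[0,0,0],[0,0,0],10],[[0,0,0],[0,0,0],10],[[0,0,0],[0,0,0],10],[[0,0,0],[0,0,0],10]]}}

```text
time_s: 22.75
ee_pos: [462.7, 45.3, 122.2]
ee_rot: [-179.8, 0.1, -101.8]
force: [0.1, 1.0, -0.5]
gripper_width: 21.5
```

```bash
python3 lk.py 2;  python3 look.py 13
```

```text
22.75 [462.65  45.3  122.17] [-1.7983e+02  1.1000e-01 -1.0180e+02] [ 0.11  0.99 -0.49] lap 130.63753 coh 0.8711666 want [ 0.03 -0.36  0.17]
22.8 [462.65  45.32 122.17] [-1.7983e+02  1.1000e-01 -1.0180e+02] 21.77 [ 0.22 -0.55 -0.58] [ 0.056  0.021 -0.008]
```

View pics/zsd13.png

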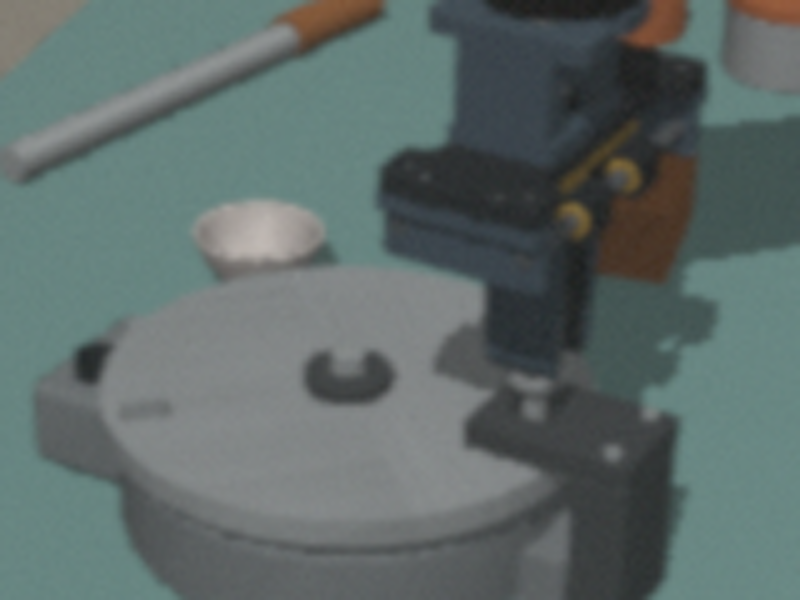

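Request:
{"method": "servo_tool", "body": {"plan": [[[0,0,0],[0,0,0],10],[[0,0,0],[0,0,0],10],[[0,0,0],[0,0,0],10],[[0,0,0],[0,0,0.2],10],[[0,0,0],[0,0,0.2],10],[[0,0,0],[-0.2,0,0.2],10],[[0,0,0],[-0.2,0,0.2],10],[[0,0,0],[-0.2,0,0.1],10],[[0,0,0],[-0.1,0,0.1],10],[[0,0,0],[-0.1,0,0.1],10]]}}

```text
time_s: 24.1
ee_pos: [463.4, 45.0, 122.0]
ee_rot: [-179.7, -0.0, -101.7]
force: [-1.5, -2.3, 2.7]
gripper_width: 21.6
```

```bash
python3 lk.py 3;  python3 look.py 14
```

```text
24.1 [463.39  44.98 122.04] [-1.7971e+02 -2.0000e-02 -1.0173e+02] [-1.53 -2.31  2.73] lap 131.30399 coh 0.81196207 want [-0.14  0.43  0.03]
24.15 [463.41  44.97 122.04] [-1.7971e+02 -2.0000e-02 -1.0173e+02] 21.94 [-0.94 -2.03  2.92] [-0.491  0.113 -0.02 ]
```

View pics/zsd14.png

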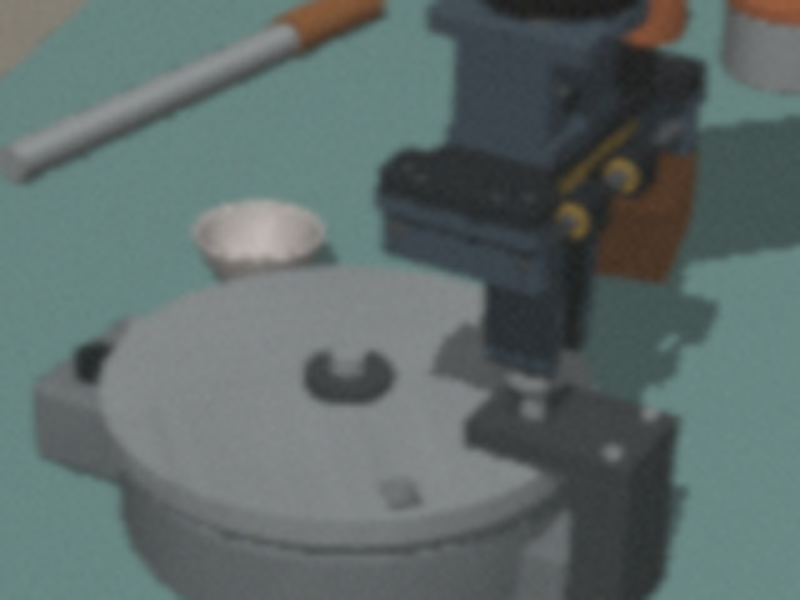

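```bash
python3 lk.py 4;python3 lk.py 5
```

```text
24.2 [463.37  44.96 122.03] [-1.7971e+02 -2.0000e-02 -1.0173e+02] [-0.84 -2.81  3.1 ] lap 134.8456 coh 0.83174765 want [-0.16  0.41  0.03]
24.25 [463.4   44.99 122.02] [-1.7971e+02 -1.0000e-02 -1.0173e+02] [ 0.35 -2.23  2.73] lap 135.90175 coh 0.82519174 want [-0.13  0.44  0.01]
```

View pics/zwk5.png

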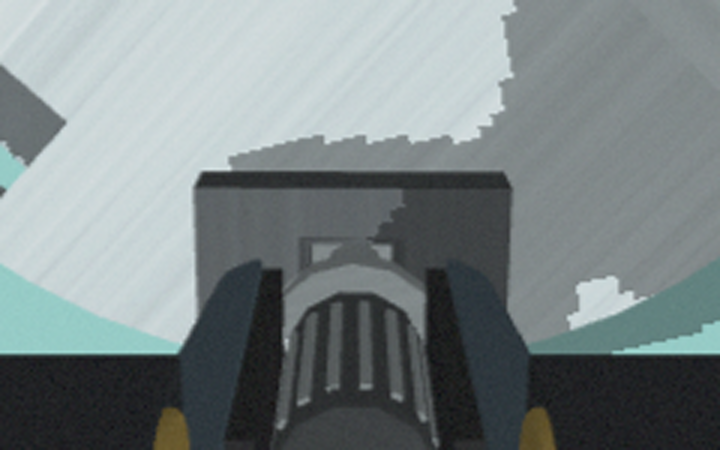

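Request:
{"method": "servo_tool", "body": {"plan": [[[0,0,0],[0,0,0.1],10],[[0,0,0],[-0.1,0,0.1],10],[[0,0,0],[0,0,0.1],10],[[0,0,0],[-0.1,0,0.05],10],[[0,0,0],[0,0,0.05],10],[[0,0,0],[-0.1,0,0.05],10],[[0,0,0],[0,0,0.05],10],[[0,0,0],[-0.1,0,0.05],10],[[0,0,0],[0,0,0.05],10],[[0,0,0],[0,0,0.05],10]]}}

```text
time_s: 25.55
ee_pos: [463.7, 44.9, 122.0]
ee_rot: [-179.7, -0.1, -101.7]
force: [-0.8, -1.8, 4.5]
gripper_width: 21.7
```

```bash
python3 lk.py 6
```

```text
25.55 [463.66  44.92 121.99] [-1.7967e+02 -6.0000e-02 -1.0171e+02] [-0.77 -1.81  4.53] lap 144.1425 coh 0.86189514 want [-0.14  0.71 -0.01]
```

View pics/zwk6.png

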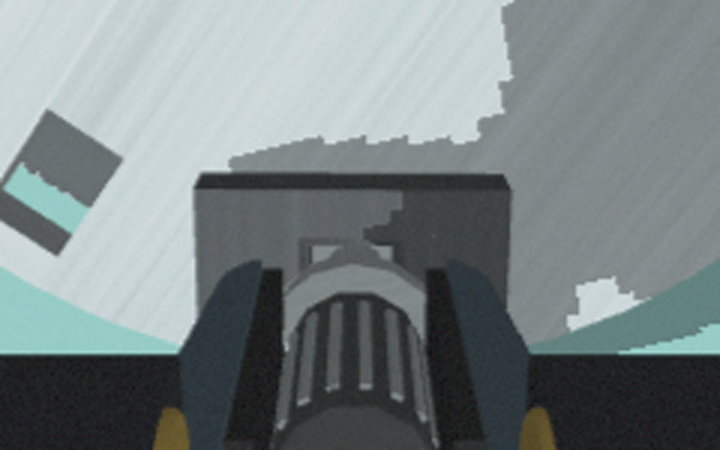

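Request:
{"method": "servo_tool", "body": {"plan": [[[0,0,0],[0,0,-0.05],10],[[0,0,0],[0,0,-0.05],10],[[0,0,0],[0,0,-0.05],10],[[0,0,0],[0,0,-0.05],10],[[0,0,0],[0,0,0],10],[[0,0,0],[0,0,0],10],[[0,0,0],[0,0,0],10],[[0,0,0],[0,0,0],10],[[0,0,0],[0,0,0.05],10],[[0,0,0],[0,0,0.05],10]]}}

```text
time_s: 26.85
ee_pos: [463.6, 44.9, 122.0]
ee_rot: [-179.7, -0.1, -101.7]
force: [-1.1, -2.6, 4.6]
gripper_width: 21.7
```

```bash
python3 lk.py 7
```

```text
26.85 [463.64  44.91 122.02] [-1.7967e+02 -7.0000e-02 -1.0171e+02] [-1.13 -2.57  4.57] lap 143.97298 coh 0.8587584 want [-0.16  0.69  0.01]
```

View pics/zwk7.png

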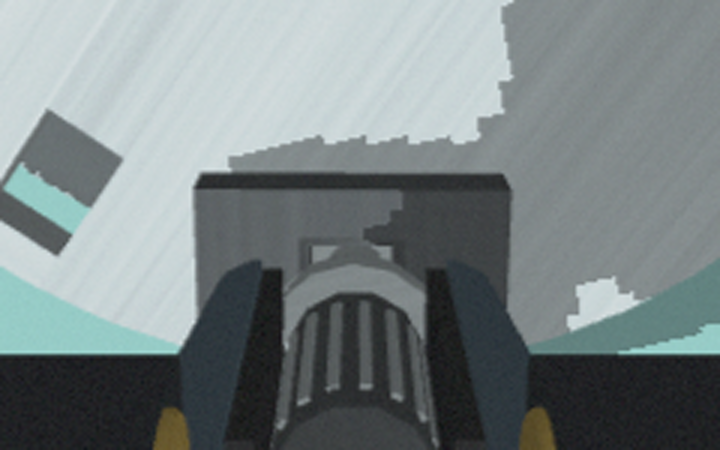

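Request:
{"method": "servo_tool", "body": {"plan": [[[0,0,0],[0,0.1,-0.15],10],[[0,0,0],[0,0.1,-0.15],10],[[0,0,0],[0,0.1,-0.15],10],[[0,0,0],[0,0.1,-0.15],10],[[0,0,0],[0,0,-0.15],10],[[0,0,0],[0,0,0.1],10],[[0,0,0],[0,0,0.1],10],[[0,0,0],[0,0,0.1],10],[[0,0,0],[0,0,0.1],10],[[0,0,0],[0,0,0.1],10]]}}

```text
time_s: 28.15
ee_pos: [463.1, 45.1, 122.0]
ee_rot: [-179.7, -0.1, -101.7]
force: [-0.2, -4.4, 4.3]
gripper_width: 21.6
```

```bash
python3 lk.py 8
```

```text
28.15 [463.13  45.1  122.01] [-1.7969e+02 -6.0000e-02 -1.0171e+02] [-0.18 -4.41  4.28] lap 166.54305 coh 0.85999256 want [-0.07  0.14  0.01]
```

View pics/zwk8.png

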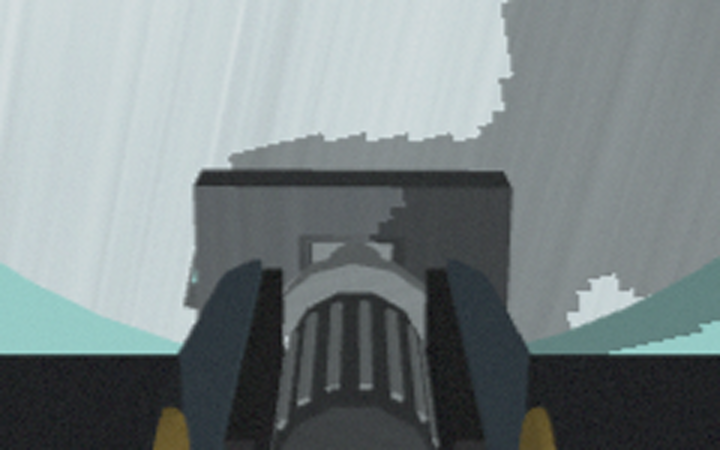

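Request:
{"method": "servo_tool", "body": {"plan": [[[0,0,0],[0,0,-0.15],10],[[0,0,0],[0,0,-0.15],10],[[0,0,0],[0,0,-0.15],10],[[0,0,0],[0,0,-0.1],10],[[0,0,0],[0,0,0.1],10],[[0,0,0],[0,0,0.2],10],[[0,0,0],[0,0,0.2],10],[[0,0,0],[0,0,0.2],10],[[0,0,0],[0,0,0.2],10],[[0,0,0],[0,0,0.2],10]]}}

```text
time_s: 29.45
ee_pos: [463.0, 44.5, 122.0]
ee_rot: [-179.7, -0.1, -101.7]
force: [-0.5, -2.5, 5.3]
gripper_width: 21.4
```

```bash
python3 lk.py 9
```

```text
29.45 [463.02  44.47 122.01] [-1.7968e+02 -1.5000e-01 -1.0166e+02] [-0.46 -2.51  5.29] lap 9.067612 coh 0.8592405 want [-0.71  0.17  0.01]
```

View pics/zwk9.png

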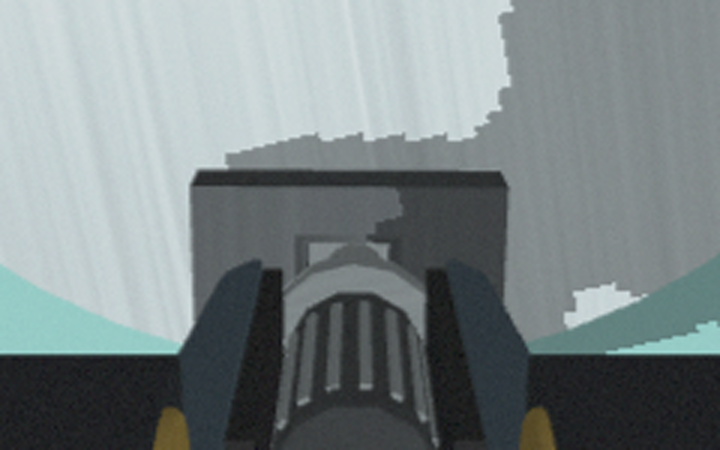

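Request:
{"method": "servo_tool", "body": {"plan": [[[0,0,0],[0,0,-0.5],10],[[0,0,0],[-0.2,0,-0.4],10],[[0,0,0],[-0.2,0,-0.2],10],[[0,0,0],[0,0,0],10],[[0,0,0],[0,0,0],10],[[0,0,0],[0,0,0],10],[[0,0,0],[0,0,0],10],[[0,0,0],[0,0,0],10],[[0,0,0],[0,0,0],10],[[0,0,0],[0,0,0],10]]}}

```text
time_s: 30.75
ee_pos: [462.7, 46.1, 122.1]
ee_rot: [-179.8, -0.0, -101.7]
force: [-0.5, -0.4, 0.1]
gripper_width: 21.8
```

```bash
python3 lk.py 10
```

```text
30.75 [462.69  46.09 122.05] [-1.7979e+02 -2.0000e-02 -1.0172e+02] [-0.51 -0.42  0.11] lap 74.15183 coh 0.2500499 want [ 0.81 -0.48  0.05]
```

Request:
{"method": "servo_tool", "body": {"plan": [[[0,0,0],[0.3,-0.1,-0.3],10],[[0,0,0],[0.3,-0.1,0],10],[[0,0,0],[0.2,0,0],10],[[0,0,0],[0,0,0],10],[[0,0,0],[0,0,0],10],[[0,0,0],[0,0,0],10],[[0,0,0],[0,0,0],10],[[0,0,0],[0,0,0],10],[[0,0,0],[0,0,0],10],[[0,0,0],[0,0,0],10]]}}

```text
time_s: 32.05
ee_pos: [462.6, 45.5, 122.1]
ee_rot: [-179.8, 0.0, -101.7]
force: [-0.6, 0.5, -0.4]
gripper_width: 21.6
```

```bash
python3 lk.py 11;  python3 look.py 15
```

```text
32.05 [462.56  45.53 122.08] [-1.7982e+02  1.0000e-02 -1.0174e+02] [-0.62  0.49 -0.44] lap 81.9751 coh 0.87692386 want [ 0.23 -0.5   0.09]
32.1 [462.53  45.55 122.06] [-1.7983e+02  2.0000e-02 -1.0174e+02] 21.78 [-0.34 -0.64 -0.39] [-0.025 -0.013 -0.018]
```

View pics/zsd15.png

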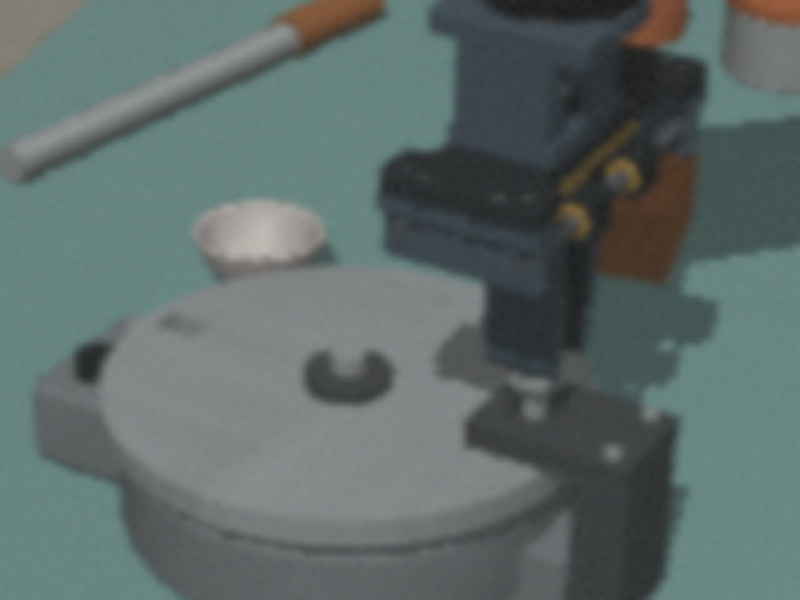

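Request:
{"method": "servo_tool", "body": {"plan": [[[0,0,0],[0,-0.1,0],10],[[0,0,0],[0,-0.1,0],10],[[0,0,0],[0,-0.1,0],10],[[0,0,0],[0,0,0],10],[[0,0,0],[0,0,0],10],[[0,0,0],[0,0,0],10],[[0,0,0],[0,0,0],10],[[0,0,0],[0,0,0],10],[[0,0,0],[0,0,0.1],10],[[0,0,0],[0,0,0.2],10]]}}

```text
time_s: 33.4
ee_pos: [463.0, 45.1, 122.0]
ee_rot: [-179.8, -0.0, -101.7]
force: [0.2, -1.4, 3.1]
gripper_width: 22.1
```

```bash
python3 lk.py 12;  python3 look.py 16
```

```text
33.4 [463.01  45.1  122.03] [-1.7979e+02 -3.0000e-02 -1.0171e+02] [ 0.24 -1.4   3.12] lap 96.75232 coh 0.23112023 want [-0.09  0.03  0.03]
33.45 [463.03  45.1  122.05] [-1.7979e+02 -3.0000e-02 -1.0171e+02] 21.34 [-0.95 -2.49  1.67] [-0.256  0.071 -0.026]
```

View pics/zsd16.png

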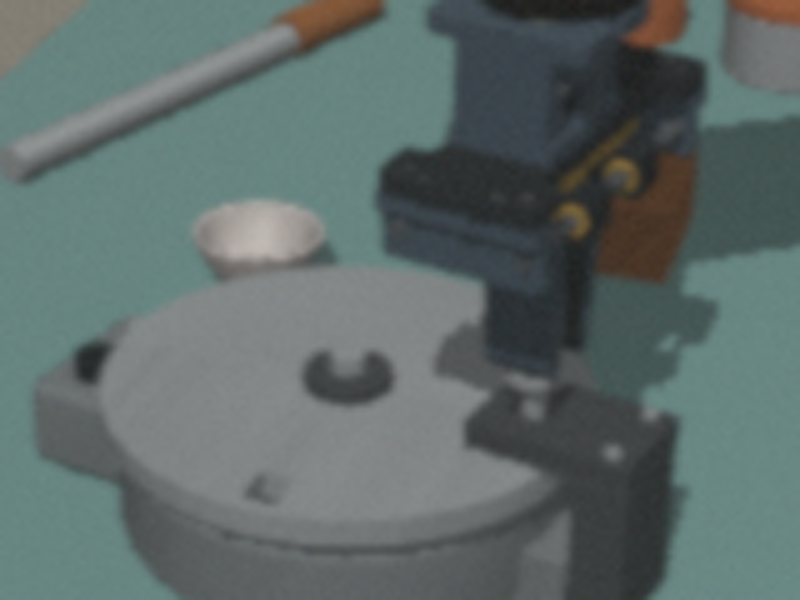

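Request:
{"method": "servo_tool", "body": {"plan": [[[0,0,0],[0,0,0],10],[[0,0,0],[0,0,0],10],[[0,0,0],[0,0,0],10],[[0,0,0],[0,0,0],10],[[0,0,0],[0,0,0],10],[[0,0,0],[0,0,0.05],10],[[0,0,0],[0,0,0.1],10],[[0,0,0],[0,0,0.3],10],[[0,0,0],[0,0,0.6],10],[[0,0,0],[0,0,0.6],10]]}}

```text
time_s: 34.75
ee_pos: [463.4, 43.7, 122.0]
ee_rot: [-179.7, -0.2, -101.6]
force: [-1.1, -2.1, 7.5]
gripper_width: 21.5
```

```bash
python3 lk.py 13
```

```text
34.75 [463.38  43.65 121.96] [-179.69   -0.19 -101.64] [-1.11 -2.11  7.51] lap 155.87144 coh 0.8580797 want [-1.44  0.68 -0.05]
```

View pics/zwk13.png

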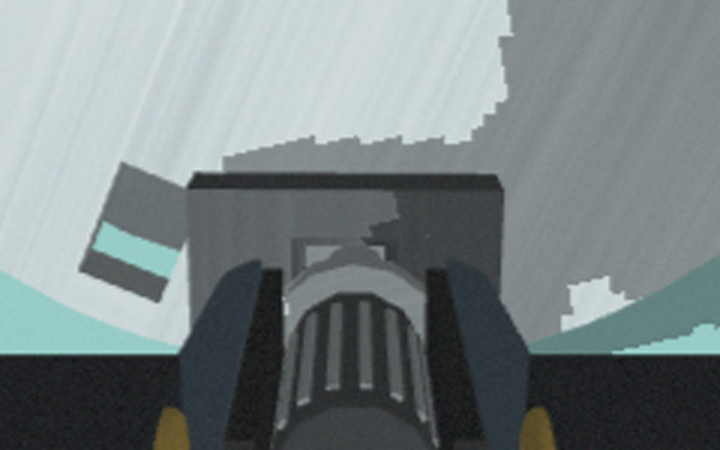

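Request:
{"method": "servo_tool", "body": {"plan": [[[0,0,0],[-0.3,0,0],10],[[0,0,0],[-0.3,0.1,0],10],[[0,0,0],[-0.3,0.1,-0.15],10],[[0,0,0],[-0.2,0.1,-0.15],10],[[0,0,0],[-0.2,0,-0.15],10],[[0,0,0],[-0.1,0,0.6],10],[[0,0,0],[-0.1,0,0.6],10],[[0,0,0],[-0.1,0,0.3],10],[[0,0,0],[-0.1,0,0.1],10],[[0,0,0],[-0.1,0,0.1],10]]}}

```text
time_s: 36.05
ee_pos: [462.9, 44.2, 120.1]
ee_rot: [-179.7, -0.4, -101.6]
force: [-0.8, -2.1, 1.4]
gripper_width: 21.5
```

```bash
python3 lk.py 14
```

```text
36.05 [462.85  44.18 120.11] [-179.73   -0.38 -101.57] [-0.84 -2.14  1.38] lap 1.9737549 coh 0.8531606 want [-1.01  0.05 -1.9 ]
```

View pics/zwk14.png

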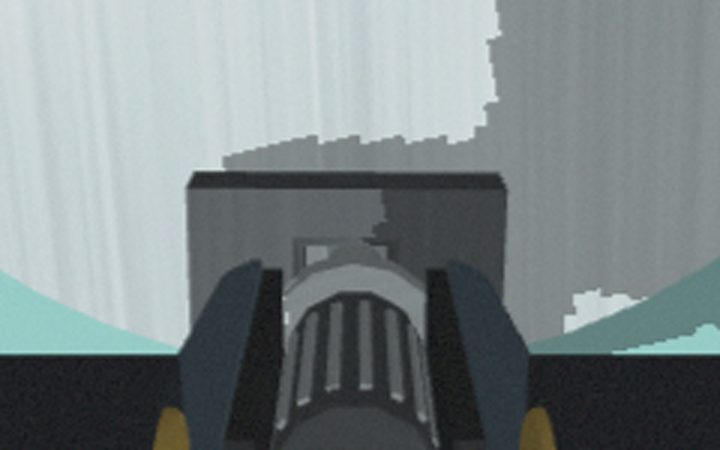

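Request:
{"method": "servo_tool", "body": {"plan": [[[0,0,0],[0,0,0.6],10],[[0,0,0],[-0.1,0,0.8],10],[[0,0,0],[-0.1,0,0.8],10],[[0,0,0],[-0.1,0,0.8],10],[[0,0,0],[-0.1,0,0.8],10],[[0,0,0],[-0.1,0,0.8],10],[[0,0,0],[-0.1,0,0.8],10],[[0,0,0],[-0.1,0,0.8],10],[[0,0,0],[-0.1,0,0.8],10],[[0,0,0],[-0.1,0,0.8],10]]}}

```text
time_s: 37.35
ee_pos: [462.9, 45.2, 111.7]
ee_rot: [-179.8, -0.4, -101.6]
force: [-0.2, -3.7, 0.8]
gripper_width: 21.7
```

```bash
python3 lk.py 15
```

```text
37.35 [462.85  45.15 111.65] [-179.77   -0.38 -101.57] [-0.22 -3.71  0.76] lap 1.4366455 coh 0.8556754 want [-1.000e-02 -1.800e-01 -1.035e+01]
```

Request:
{"method": "servo_tool", "body": {"plan": [[[0,0,0],[0,0,0.7],10],[[0,0,0],[0,0,0.7],10],[[0,0,0],[0,0,0.7],10],[[0,0,0],[0,0,0.7],10],[[0,0,0],[0,0,0.7],10],[[0,0,0],[0,0,0.7],10],[[0,0,0],[0,0,0.7],10],[[0,0,0],[0,0,0.5],10],[[0,0,0],[0,0,0.4],10],[[0,0,0],[0,0,0.4],10]]}}

```text
time_s: 38.65
ee_pos: [462.9, 45.1, 106.1]
ee_rot: [-179.8, -0.4, -101.6]
force: [-1.4, -3.4, 5.9]
gripper_width: 21.6
```

```bash
python3 lk.py 16; python3 look.py 17
```

```text
38.65 [462.88  45.13 106.13] [-179.75   -0.37 -101.57] [-1.37 -3.42  5.86] lap 1.1947174 coh 0.849379 want [ 1.000e-02 -1.700e-01 -1.587e+01]
38.7 [462.88  45.13 106.14] [-179.75   -0.37 -101.57] 21.49 [-1.94 -2.59  4.94] [-0.563  0.366  0.06 ]
```

View pics/zsd17.png

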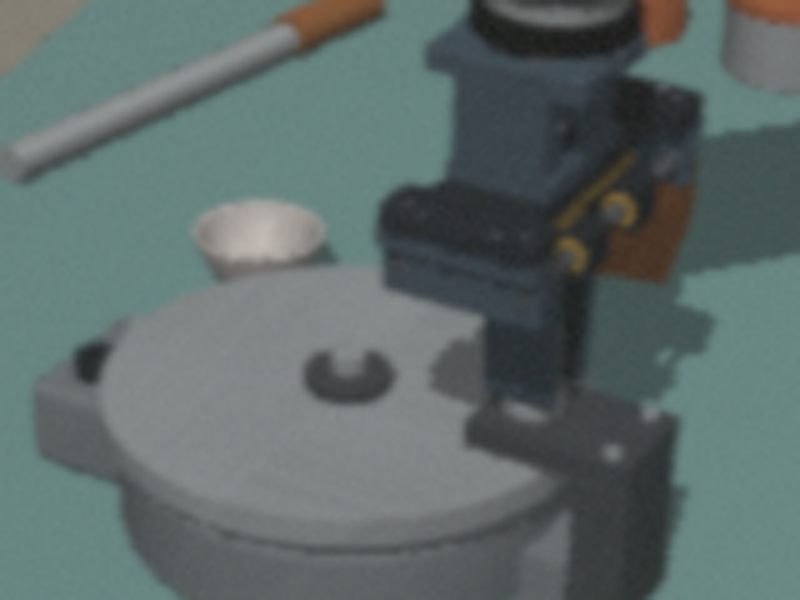

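Request:
{"method": "servo_tool", "body": {"plan": [[[0,0,0],[0.3,0,0],10],[[0,0,0],[0.3,0,0],10],[[0,0,0],[0.3,0,0],10],[[0,0,0],[0.3,0,0],10],[[0,0,0],[0.3,0,0],10],[[0,0,0],[0.3,0,0],10],[[0,0,0],[0,0,0],10],[[0,0,0],[0,0,0],10],[[0,0,0],[0,0,0],10],[[0,0,0],[0,0,0],10]]}}

```text
time_s: 40.0
ee_pos: [462.6, 44.1, 106.1]
ee_rot: [-179.8, -0.3, -101.6]
force: [-1.4, -2.5, 2.4]
gripper_width: 21.4
```

```bash
python3 lk.py 18
```

```text
40.0 [462.6   44.09 106.15] [-179.76   -0.26 -101.62] [-1.43 -2.53  2.4 ] lap 1.7404785 coh 0.8501528 want [ -1.1   -0.23 -15.86]
```

Request:
{"method": "servo_tool", "body": {"plan": [[[0,0,0],[0.2,0,0],22],[[0,0,0],[0.2,0,0],23],[[0,0,0],[0,0,0],26],[[0,0,0],[0,0,0],32],[[0,0,0],[0,0,0],45],[[0,0,0],[0,0,0],50],[[0,0,0],[0,0,0],50],[[0,0,0],[0,0,0],50],[[0,0,0],[0,0,0],50],[[0,0,0],[0,0,0],50]]}}

```text
time_s: 41.3
ee_pos: [462.8, 44.7, 105.6]
ee_rot: [-179.8, -0.1, -101.7]
force: [-0.5, 0.3, -0.1]
gripper_width: 49.9
```

```bash
python3 lk.py 19
```

```text
41.3 [462.81  44.7  105.56] [-1.7976e+02 -1.4000e-01 -1.0167e+02] [-0.46  0.33 -0.12] lap 2.1317902 coh 0.8489301 want [ -0.49  -0.15 -16.44]
```

View pics/zwk19.png

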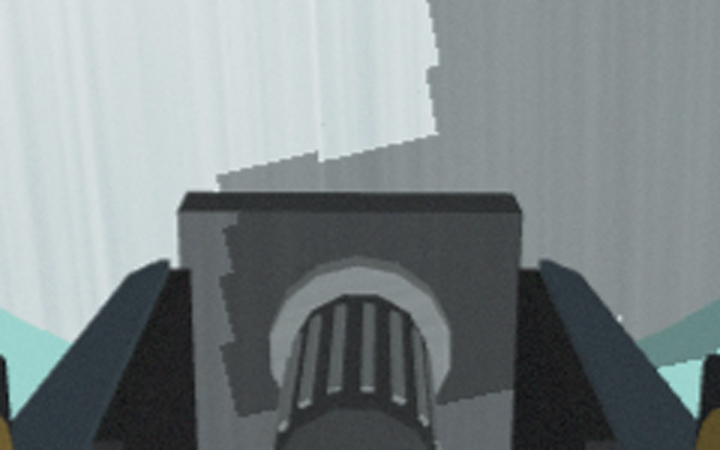

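Released and standing; I'll back off straight up, slowly at first.

Request:
{"method": "servo_tool", "body": {"plan": [[[0,0,0],[0,0,0],80],[[0,0,0],[0,0,-5],90],[[0,0,0],[0,0,-10],90],[[0,0,0],[0,0,-15],90],[[0,0,0],[0,0,-20],90],[[0,0,0],[0,0,-20],90],[[0,0,0],[0,0,-10],90],[[0,0,0],[0,0,0],90],[[0,0,0],[0,0,0],90],[[0,0,0],[0,0,0],90]]}}

```text
time_s: 42.6
ee_pos: [462.2, 45.0, 190.2]
ee_rot: [-179.7, -0.1, -101.7]
force: [0.5, 0.3, 0.0]
gripper_width: 89.9
```

```bash
python3 lk.py 20; python3 look.py 18; python3 lk.py 21
```

```text
42.6 [462.2   44.95 190.22] [-1.7972e+02 -1.3000e-01 -1.0167e+02] [0.52 0.27 0.04] lap 2.0261993 coh 0.78296316 want [-0.56 -0.4  68.22]
42.65 [462.12  44.94 190.15] [-1.7973e+02 -1.4000e-01 -1.0167e+02] 90.1 [ 0.28 -0.55 -0.1 ] [ 0.076  0.041 -0.004]
42.7 [462.22  44.96 190.21] [-1.7972e+02 -1.3000e-01 -1.0167e+02] [-0.15  0.44  1.16] lap 1.990799 coh 0.78713036 want [-0.55 -0.39 68.21]
```

View pics/zsd18.png

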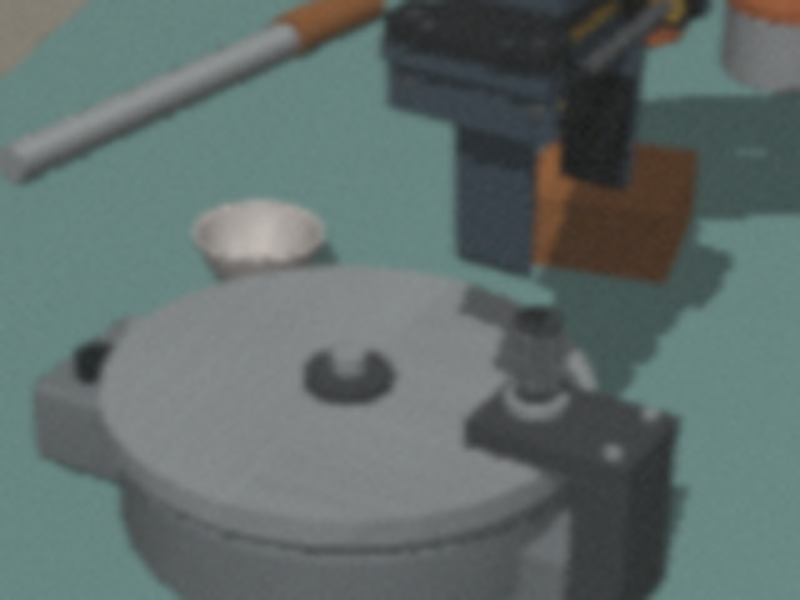

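View pics/wk20.png

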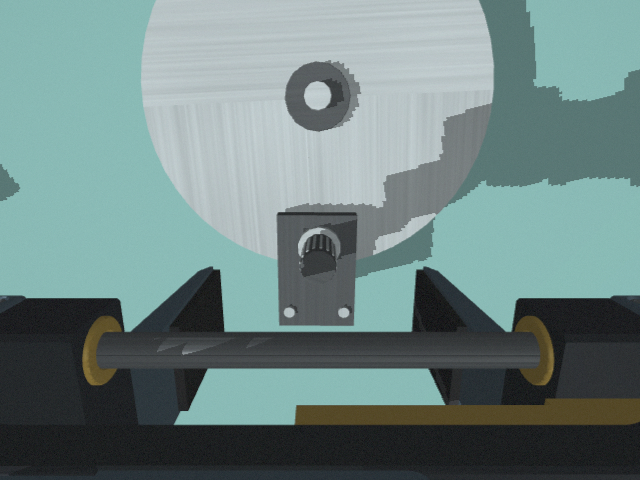

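The pin stands upright with its collar flat on the guide. The lap holds at about 2° (3.5 mm) and has not moved between looks, and the gripper is clear. I'm handing the job in.

Run:
```python
from h import *
print(env.job_done());
```

```text
the job is handed in; nothing more can be done
None
```

The lap is locked: the pin stands fully home through the slot and the lap's hole, and I let go and handed the job in at about 42.7 s of the 61 s. The hand-in gives no verdict, so this rests on my own last checks.

**How it went:** I took the pin from its block, put it down through the slot and rubbed its end on the face, which slowed and stalled the lap. The hole crept past the pin twice. On the third pass the pin dropped in while I was pressing gently. I then pushed it home, relieved the side load, opened the fingers and backed straight up.

**Last checks:**
- **Pin home:** the tool came to rest at 106.1 mm, the height worked out beforehand for the shoulder lying on the guide. The side and wrist views show the pin upright with its collar flat on the guide.
- **Lap stopped:** it read about 2° past the slot (about 3.5 mm) in views 0.1 s apart, with no movement between them. I got the angle from the brush marks on the face, good to about 1–2°, because the hole itself is hidden by the guide.
- **Forces:** readings at the end of each move put at most about 8.5 N of the pin on the lap. Peaks within a move, such as the moment the pin dropped into the hole, were not recorded.
- **Dishes and hammer:** I never went near them. The dish by the lap looks unmoved in the last side view; I did not re-measure the other dish or the hammer.

**Disagreement:** the wrist and top cameras differed by about 2 mm on positions. I used values in between, and the pin went into the slot without touching the sides.

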